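Fit the filter cassette into the bench dust box

TASK

Fit the filter cassette into the top of the dust box: hook its thin tongue under the blue lip while the other end is still raised, then swing that end down and press it until it lies fully home and the orange spring catch has snapped over it. The pocket can sit a centimetre or so either way in the box, so feel for the lip and do not force it: firm fingertip pushes only. Leave the jar, the rotary tool and the steel tin where they are, and let go at the end.

Things in the scene. Friction and masses are not known exactly. Their poses are not given: they have to be found in the camera images.
- lip_mid (a point): On the fixed white dust box: where the middle of the blue lip's free lower edge is when the grey pocket is mid-way. Axes: x from lip to orange catch, y along the lip, z up. The pocket (seat, walls, lip, catch together) is clamped up to 14 mm either way along x from there, and that shift is not given: find the lip by feel or sight. The lip is 5 mm thick, overhangs 10 mm, with a 9 mm gap under it.
- pocket_end (a point): Middle of the foot of the pocket's far wall with the pocket mid-way: seat height (50 mm above the bench), 139 mm in x from lip_mid, axes alike. The pocket is 149 mm long from the closed back of the lip's gap to here, 116 mm wide; side walls stand 8 mm, far wall 6 mm above the seat. From the lip's edge the seat goes on as a flat ledge 42 mm long. Box 224 x 152 mm, lip top 64 mm up.
- catch (a joint): Orange spring catch, 28 mm wide, mid far wall. 0 = sprung forward, to 0.010 m = pushed back. Nose reaches 5.5 mm in from the far wall; its underside is 9.5 mm above the seat (1.5 mm over a seated cassette); its steep ramp rises from 12 mm to 22 mm above the seat. Pressing the cassette's end down past it takes some 4 to 12 N; then it springs forward again.
- cassette_grip (a point): Centre of the blue upright grip of the loose filter cassette (0.2-0.4 kg), lying flat at first. Axes: x from tongue to free end, y across, z up. Grip: 14 (x) x 60 (y) x 40 mm high, on an aluminium panel 130 (x) x 110 (y) x 8 mm with pale pleats; this point is 20 mm above the panel's top and 20 mm from its middle towards the free end.
- tongue_tip (a point): Middle of the lower edge of the tongue's tip, 101 mm in -x and 28 mm below cassette_grip (axes alike). The tongue, 5 mm thick and 90 mm wide, sticks out 16 mm from the panel, flush with its underside. It goes right under the lip only if the cassette is tilted by less than about 17 degrees; at 13 degrees the free end is still clear above the catch.
- heel (a point): Middle of the lower edge of the cassette's free end, 146 mm from tongue_tip along x. Axes as cassette_grip. Forcing it would be over 15 N of the tongue against the back of the lip's gap, or over 26 N in all between cassette and dust box.
- bit_jar: Small amber jar with dark lid, 42 mm diameter, 55 mm high, loose bystander; origin at the middle of its underside.
- rotary_tool: Black cordless rotary hand tool with an orange ring, about 150 mm long along its y, 28 mm thick, lying loose, bystander; origin at its underside.
- steel_tin: Flat closed steel tin, 50 x 40 x 22 mm, loose bystander; origin at the middle of its underside.
Mind the look-alikes: they are no part of the job. What is meant by the part that bears cassette_grip is not black or brown, and is the larger of those in its own colour.

How it is judged (in metres and radians):
On the way:
1. the tongue tip is down in the pocket at the lip (x -28 to 9 mm, y within 12 mm, z -12 to -2 mm in the frame of lip_mid) while the free end is still raised by more than 14 mm (x of tongue_tip in the frame of lip_mid between -0.028 and 0.009 m and z of tongue_tip in the frame of lip_mid between -0.012 and -0.002 m and z of heel in the frame of lip_mid above 0.005 m and y of tongue_tip in the frame of lip_mid between -0.012 and 0.012 m), for 0.1 s.
At the end, for the whole second after the job is handed in: The cassette rests grip up in the pocket, which it fits only with its tongue under the lip: tongue tip within 2.5 mm and free end within 2.2 mm of seat height, flat within 0.03 rad, square to the box within 0.08 rad, and the catch sprung forward over it (within 1.5 mm of its rest) (x of tongue_tip in the frame of lip_mid between -0.028 and 0.009 m and z of tongue_tip in the frame of lip_mid between -0.012 and -0.0065 m and z of heel in the frame of lip_mid between -0.012 and -0.0068 m and angle between the z axis of cassette_grip and the z axis of lip_mid, either way round below 0.03 rad and value of joint catch below 0.0015 m and linear speed of cassette below 0.02 m/s and y of tongue_tip in the frame of lip_mid between -0.008 and 0.008 m and z of cassette_grip in the frame of lip_mid above 0.005 m and angle between the x axis of cassette_grip and the x axis of lip_mid, either way round below 0.08 rad); the robot touches nothing.
It fails at once if the cassette is forced against the dust box or its catch with more than 26 N (contact force between cassette and dust_box above 26 N).
It fails at once if the tongue is pushed against the back of the lip's gap with more than 15 N (contact force between cassette and gap_back above 15 N).
It fails at once if the robot bears on the dust box or its catch with more than 20 N (contact force between any of the arm, the fingers and dust_box above 20 N).
It fails at once if the jar, the rotary tool or the tin is moved by more than 25 mm (distance of any of bit_jar, rotary_tool, steel_tin from where it was at the start of the episode above 0.025 m).
It also fails if it takes over 64 s, if anything falls off the work surface, if the arm or the gripper's body presses on something with over 40 N, if the wrist force passes 120 N, or if a joint passes its speed limit or range.

ROBOT

A 6-joint arm with a two-finger parallel gripper is mounted at the origin on the work surface. World frame = base frame: x ahead of the robot, y to its left, z up, the work surface at z = 0. Lengths are in mm, angles in degrees, forces in N, time in s.
With the tool pointing down it reaches from about 300 to 850 mm from the base axis. Payload 4.2 kg.
Tool frame: the origin (TCP) lies on the front face of the gripper's body, between the roots of the fingers; the fingertips stand 78 mm ahead of it and the grasp point (between the pads) lies 60 mm ahead of it; x points along the fingers, y is the direction in which the jaws open and shut, and the axes are right-handed (so a half turn about x gives the same grasp; the last joint's range is limited). The gripper opens to 91 mm and grips with 3 to 60 N. Pads are 32 mm wide; open, the fingers measure 118 mm over their backs; the gripper's body (76 mm by 178 mm) begins 60 mm behind the grasp point.
Start: joints at [-69.672, 18.312, 89.639, -0, 72.044, -1.146], TCP at [210.501, -535.093, 292.276] pointing down, gripper open.
Joint ranges: [-177.97, 177.97], [-48.28, 115.42], [12.27, 149.76], [-77.06, 257.06], [2.81, 150.46], [-146.56, 146.56]. Speed limits (degrees/s): [147.25, 147.25, 180, 180, 180, 180].

INTERFACE

Orientations are given as [roll, pitch, yaw] about the fixed x, y, z axes, in that order (R = Rz(yaw) Ry(pitch) Rx(roll)).
In Python, from workcell import status, viewer, env gives the robot as it stands. The module is installed in compiled form; this text tells all that it offers.
- The arm moves only by the tool move_arm, never from a script. Its argument "moves" is a list of rows, each a list of 3 entries, a list of its own where there are three numbers: the shift along the tool's x, y, z in cm, then the turn about the tool's x in rad, then the gripper's target within -1 to 1 (fully open at 1, half-way at 0, shut at -1). A call has 1 to 20 rows; each row is the pose to reach, as a shift and turn from the pose commanded when the call began, along the tool's axes at that moment; what a row does not reach only later rows make up. A row lasts 1/8 s, in which the tool goes at most 62.5 mm and 10.7 degrees, less where a joint would pass 70% of its speed; a pose out of reach is approached as far as the arm can. A call with a gripper value outside its range is refused whole. The fingers move at their own pace and stop on an object; "force" is the grip in N (left out, the last holds). Time passes only in rows, so rows that repeat a pose let the fingers close. It gives the time, the measured TCP pose, the force and the opening at its end, in the units of the state.
- status.state(): the state, without advancing time (a new reading comes with each control period).
- viewer.grab_frame(name): name is "scene" or "top" or "wrist"; returns the picture (400x640x3 uint8, red, green, blue); there is no depth.
- viewer.get_calibration(name): a dict with "camera_matrix" (3x3 intrinsics, pixels), "eye" and "rotation" of the camera in the world. Camera axes: x right, y down, z forward; pixel columns grow to the right and rows downward; lengths in mm; the calibration is good to about 2 mm. The wrist camera is an equidistant fisheye: a pixel r from the principal point sees the ray r / f radians off the axis. A picture is of the moment at which its call begins: read the wrist's pose just before it. get_calibration takes no time and is no camera call; for the wrist camera it gives the pose at the moment of the call.
- env.job_done(): hands the job in, once; it reports no verdict.
The state is a dict: "time_s": time; "qpos": joint angles; "qvel": joint speeds; "effort": joint torques, N m; "ee_pos": TCP position; "ee_rot": TCP orientation; "force": force on the tool from outside, world axes, zero at the start; "torque": the same for the moment, N m; "gripper_width": finger opening in mm.
Only numpy, scipy, OpenCV 4.12 (cv2) and the standard library are available. Lean on these libraries where they do the work, as an engineer would, in place of code of your own. Each camera call takes 0.05 s, during which the arm holds its last target.

## Working session

There is one attempt and no reset: what is moved stays moved. The work goes in short steps, Python scripts to look and compute and a tool call to move; the robot and the scene stay as the last step left them, time stands still between calls to the robot, and variables do not carry over. Pictures are saved under pics/ and viewed, and the job is handed in when it is done.

Besides the shell and the picture viewer there is one more tool, called after ">>>" as name(argument=value, ...), one argument or row to a line, values as JSON. move_arm: Moves the arm, as the interface text tells. Its arguments: {"type":"object","properties":{"moves":{"type":"array","items":{"type":"array"}},"force":{"type":"number"}},"required":["moves"]}

```bash
mkdir -p pics; python3 - <<'E'
from workcell import status, viewer, env
import cv2,json
for n in ["scene","top","wrist"]:
    c=viewer.get_calibration(n); print(n,c)
    cv2.imwrite(f"pics/{n}0.png",viewer.grab_frame(n)[:,:,::-1])
print(status.state())
E
```

```text
scene {'camera_matrix': array([[396.15440029,   0.        , 312.57487562],
       [  0.        , 396.15440029, 203.79749978],
       [  0.        ,   0.        ,   1.        ]]), 'eye': array([1347.18516713,    2.55482197,  698.18753067]), 'rotation': array([-129.63849603,   -0.27404226,   93.9738232 ])}
top {'camera_matrix': array([[451.44001176,   0.        , 315.90747143],
       [  0.        , 451.44001176, 197.16231362],
       [  0.        ,   0.        ,   1.        ]]), 'eye': array([ 380.48028308,  -62.48734693, 1065.59358605]), 'rotation': array([-168.78642302,    1.46963465,  -90.10796724])}
wrist {'camera_matrix': array([[309.70691629,   0.        , 316.76079867],
       [  0.        , 309.70691629, 205.08995038],
       [  0.        ,   0.        ,   1.        ]]), 'eye': array([ 279.24355497, -507.44942388,  382.83896607]), 'rotation': array([ 1.65030525e+02,  9.38534769e-02, -6.85675559e+01])}
{'time_s': 0.15, 'qpos': array([-6.96730964e+01,  1.83443240e+01,  8.96882642e+01,  1.23339276e-03,
        7.20444156e+01, -1.14541629e+00]), 'qvel': array([ 0.04232009, -0.07626694, -0.25103859,  0.11873172,  0.03194203,
       -0.06069212]), 'effort': array([ 2.05579136e-04, -4.12773550e+01, -2.32155418e+01,  7.28598959e-02,
        4.34106484e-02, -1.05017191e-04]), 'ee_pos': array([ 210.40000759, -534.84486315,  291.61648472]), 'ee_rot': array([-92.0179944 ,  89.92298725, 109.45394442]), 'force': array([ 0.94310564, -0.35059055, -1.16820666]), 'torque': array([ 0.0232588 , -0.0493158 , -0.03179117]), 'gripper_width': 91.46192277490941}
```

View pics/top0.png

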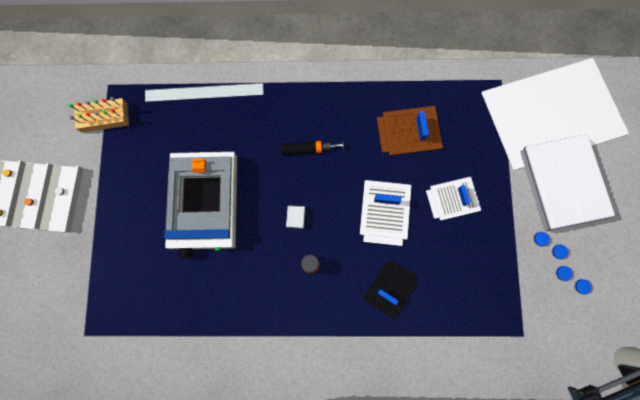

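View pics/scene0.png

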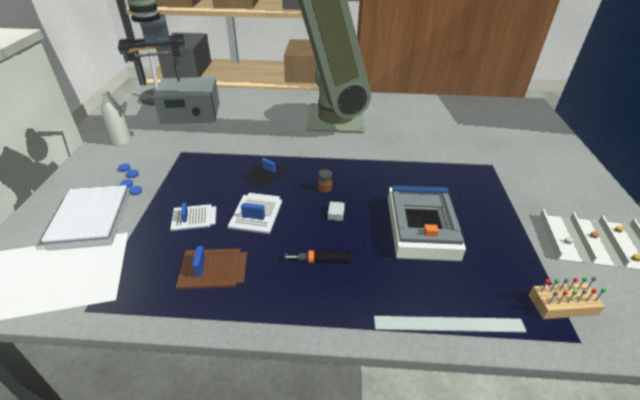

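View pics/wrist0.png

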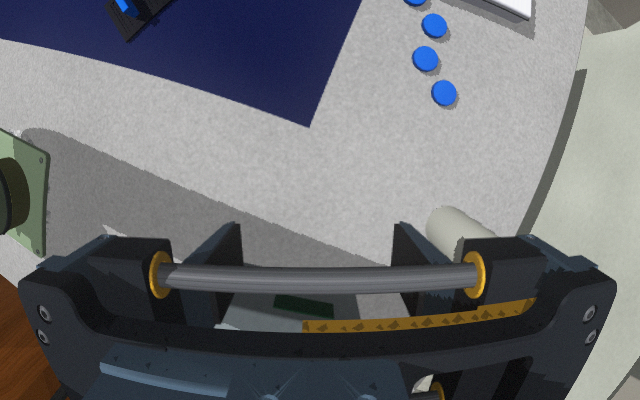

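```bash
python3 - <<'E'
import cv2
t=cv2.imread("pics/top0.png"); s=cv2.imread("pics/scene0.png")
cv2.imwrite("pics/t_cas.png",cv2.resize(t[170:255,350:490],None,fx=5,fy=5,interpolation=cv2.INTER_CUBIC))
cv2.imwrite("pics/t_box.png",cv2.resize(t[145:260,150:250],None,fx=5,fy=5,interpolation=cv2.INTER_CUBIC))
cv2.imwrite("pics/s_box.png",cv2.resize(s[175:270,375:475],None,fx=6,fy=6,interpolation=cv2.INTER_CUBIC))
E
```

```text
(no output)
```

View pics/t_cas.png

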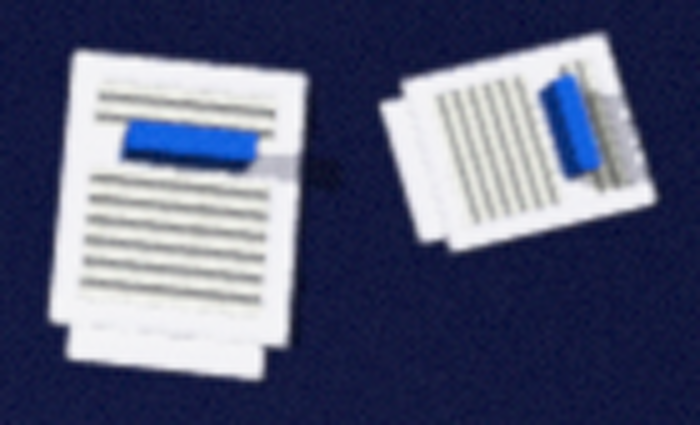

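View pics/t_box.png

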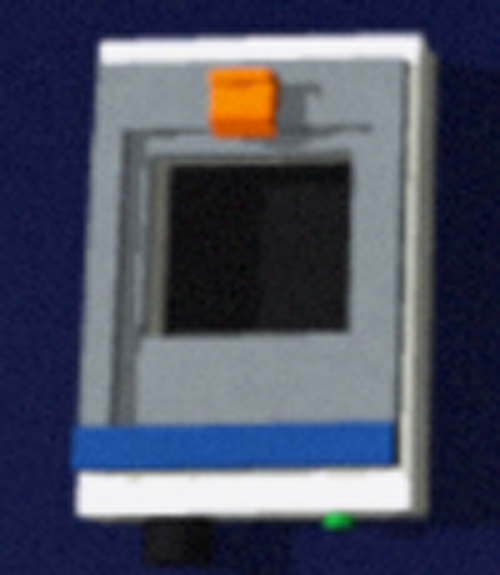

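View pics/s_box.png

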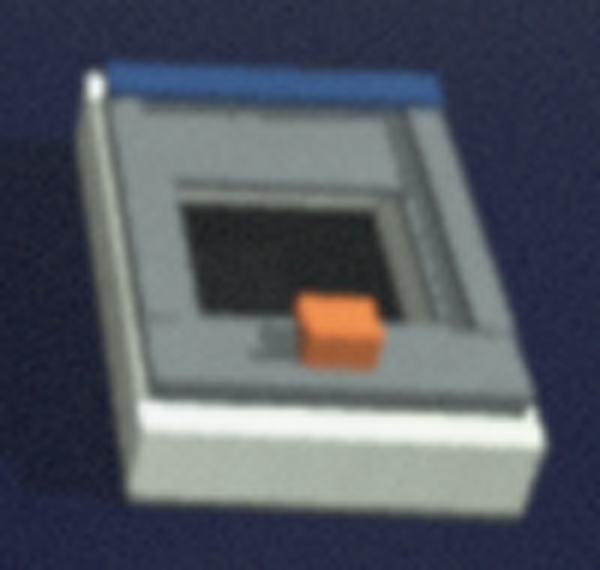

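```bash
cat >h.py <<'E'
import numpy as np,cv2
from scipy.spatial.transform import Rotation as R
from workcell import status,viewer
def cast(cal,uv,z):
    K=cal["camera_matrix"];uv=np.atleast_2d(np.array(uv,float))
    d=np.c_[(uv[:,0]-K[0,2])/K[0,0],(uv[:,1]-K[1,2])/K[1,1],np.ones(len(uv))]
    d=d@R.from_euler('xyz',cal["rotation"],degrees=True).as_matrix().T
    return cal["eye"]+d*((z-cal["eye"][2])/d[:,2])[:,None]
def proj(cal,P):
    K=cal["camera_matrix"];Rm=R.from_euler('xyz',cal["rotation"],degrees=True).as_matrix()
    p=(np.atleast_2d(P)-cal["eye"])@Rm
    return np.c_[p[:,0]/p[:,2]*K[0,0]+K[0,2],p[:,1]/p[:,2]*K[1,1]+K[1,2]]
def big(mask,n=1):
    c,_=cv2.findContours(mask.astype(np.uint8),cv2.RETR_EXTERNAL,cv2.CHAIN_APPROX_NONE)
    return sorted(c,key=cv2.contourArea)[::-1][:n]
def sub(img,box,up=6):
    x0,y0,x1,y1=box
    return cv2.resize(img[y0:y1,x0:x1],None,fx=up,fy=up,interpolation=cv2.INTER_CUBIC)
def fullpx(pts,box,up=6): # upscaled px -> image px
    return (np.asarray(pts,float).reshape(-1,2)+.5)/up-.5+np.array(box[:2])
def rect(cal,mask,box,z,up=6):
    c=big(mask)[0]; p=cast(cal,fullpx(c,box,up),z)[:,:2].astype(np.float32)
    r=cv2.minAreaRect(p); return r,cv2.boxPoints(r)
E
python3 - <<'E'
from h import *
np.set_printoptions(precision=1,suppress=True)
for n,bc,bb in [("top",(350,170,425,255),(150,145,250,260)),("scene",(222,185,290,240),(375,175,475,270))]:
    cal=viewer.get_calibration(n); im=cv2.imread(f"pics/{n}0.png")
    a=sub(im,bc).astype(int); h=cv2.cvtColor(sub(im,bc),cv2.COLOR_BGR2HSV)
    blue=(h[...,0]>95)&(h[...,0]<125)&(h[...,1]>150)&(h[...,2]>130)
    white=(h[...,2]>150)&(h[...,1]<60)
    print(n,"grip z48",rect(cal,blue,bc,48)); print("panel z8",rect(cal,white,bc,8))
    h=cv2.cvtColor(sub(im,bb),cv2.COLOR_BGR2HSV)
    blue=(h[...,0]>95)&(h[...,0]<125)&(h[...,1]>140)&(h[...,2]>100)
    print("lip z64",rect(cal,blue,bb,64))
    o=(h[...,0]<18)&(h[...,1]>150)&(h[...,2]>130)
    print("catch z72",rect(cal,o,bb,72))
    white=(h[...,2]>215)&(h[...,1]<40); 
    for c in big(white,2):
        p=cast(cal,fullpx(c,bb),50)[:,:2].astype(np.float32); print("white",cv2.boxPoints(cv2.minAreaRect(p)))
E
```

```text
top grip z48 (((579.7518920898438, -201.06768798828125), (59.26194381713867, 14.517829895019531), 84.47345733642578), array([[ 569.7, -229.9],
       [ 584.1, -231.3],
       [ 589.8, -172.3],
       [ 575.4, -170.9]], dtype=float32))
panel z8 (((552.8184204101562, -199.050537109375), (112.37715148925781, 148.7965850830078), 83.51630401611328), array([[ 472.6, -246.5],
       [ 620.4, -263.3],
       [ 633.1, -151.6],
       [ 485.2, -134.8]], dtype=float32))
lip z64 (((497.8930358886719, 232.35433959960938), (21.418996810913086, 145.76858520507812), 0.558745801448822), array([[486.5, 305.1],
       [487.9, 159.4],
       [509.3, 159.6],
       [507.9, 305.3]], dtype=float32))
catch z72 (((654.217041015625, 232.7081298828125), (32.68074417114258, 30.707395553588867), 1.2937731742858887), array([[637.5, 247.7],
       [638.2, 217. ],
       [670.9, 217.7],
       [670.2, 248.4]], dtype=float32))
white [[468.6 304.5]
 [470.3 155. ]
 [487.3 155.1]
 [485.7 304.7]]
white [[679.6 157.7]
 [691.5 157.6]
 [692.5 307.4]
 [680.6 307.5]]
scene grip z48 (((586.4334716796875, -200.17596435546875),
[... 278 characters left out ...]
94537353516), array([[ 476.1, -248.3],
       [ 623.9, -264.7],
       [ 636.5, -151.7],
       [ 488.6, -135.3]], dtype=float32))
lip z64 (((497.999267578125, 231.0361328125), (20.24776840209961, 141.56849670410156), 0.545565128326416), array([[487.2, 301.7],
       [488.5, 160.2],
       [508.8, 160.4],
       [507.4, 301.9]], dtype=float32))
catch z72 (((664.384033203125, 232.0906219482422), (30.51140022277832, 38.05518341064453), 89.00820922851562), array([[645.1, 217.2],
       [683.1, 216.5],
       [683.7, 247. ],
       [645.6, 247.7]], dtype=float32))
white [[684.2 306. ]
 [688.1 156.3]
 [704.7 156.7]
 [700.8 306.4]]
white [[482.6 154.6]
 [495.4 153.6]
 [495.7 157.5]
 [482.9 158.6]]
```

```bash
cat >>h.py <<'E'
def tool():
    s=status.state(); M=R.from_euler('xyz',s["ee_rot"],degrees=True).as_matrix(); return s,M
def plan(target_tcp,yaw):
    """target TCP mm world, yaw deg of the cassette-x axis; tool y should be parallel to +-cassette y"""
    s,M=tool(); d=M.T@(np.array(target_tcp)-s["ee_pos"])/10
    y=np.degrees(np.arctan2(M[1,1],M[0,1]))
    for flip in (90,-90):
        e=(yaw+flip-y+180)%360-180
        print("turn about tool x rad",-np.radians(e),"deg world",e,"q6",s["qpos"][5])
    print("shift cm",d,"ee",s["ee_pos"],"tooly",y, "F",s["force"],"w",s["gripper_width"],"t",s["time_s"])
E
python3 - <<'E'
from h import *
np.set_printoptions(precision=3,suppress=True)
print(tool()[1])
plan([581,-202,36+60+60],-6.5)
E
```

```text
[[-0.     0.366 -0.931]
 [ 0.001 -0.931 -0.366]
 [-1.    -0.001 -0.   ]]
turn about tool x rad -2.653390191131517 deg world 152.02805935324676 q6 -1.1454162852983838
turn about tool x rad 0.48820246245827614 deg world -27.97194064675324 q6 -1.1454162852983838
shift cm [ 13.587 -17.391 -46.671] ee [ 210.4   -534.845  291.616] tooly -68.52805935324675 F [ 0.943 -0.351 -1.168] w 91.46192277490941 t 0.15
```

>>> move_arm(
  moves=[
    [[5,-17.4,-46.7],0.488,1],
    [[5,-17.4,-46.7],0.488,1],
    [[5,-17.4,-46.7],0.488,1],
    [[5,-17.4,-46.7],0.488,1],
    [[5,-17.4,-46.7],0.488,1],
    [[5,-17.4,-46.7],0.488,1],
    [[5,-17.4,-46.7],0.488,1],
    [[5,-17.4,-46.7],0.488,1],
    [[5,-17.4,-46.7],0.488,1],
    [[9,-17.4,-46.7],0.488,1],
    [[13.6,-17.4,-46.7],0.488,1],
    [[13.6,-17.4,-46.7],0.488,1],
  ],
)

```text
time_s: 1.65
ee_pos: [578.6, -202.0, 152.9]
ee_rot: [-11.4, 89.5, 162.1]
force: [-0.6, 0.7, -0.2]
gripper_width: 91.5
```

```bash
python3 - <<'E'
from h import *
np.set_printoptions(precision=3,suppress=True)
plan([581,-202,36+60],-6.5)
cv2.imwrite("pics/w1.png",viewer.grab_frame("wrist")[:,:,::-1])
E
```

```text
turn about tool x rad 3.141166593012146 deg world -179.97558852708391 q6 76.22647081301906
turn about tool x rad -0.0004260605776471149 deg world 0.024411472916085586 q6 76.22647081301906
shift cm [ 5.687 -0.019 -0.284] ee [ 578.642 -202.023  152.896] tooly -96.52441147291607 F [-0.588  0.731 -0.151] w 91.53735040030675 t 1.65
```

View pics/w1.png

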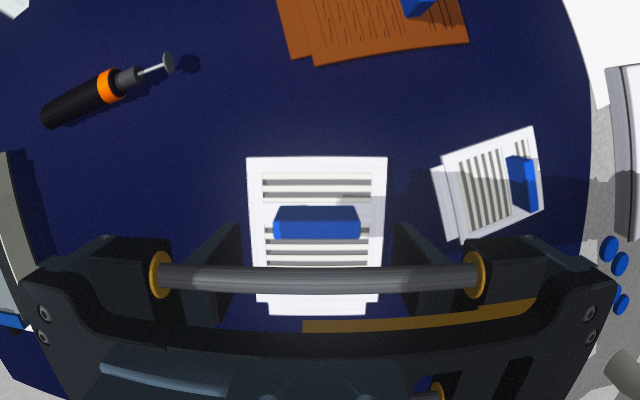

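```bash
cat >>h.py <<'E'
def castw(cal,uv,z):
    K=cal["camera_matrix"];uv=np.atleast_2d(np.array(uv,float))
    a=(uv[:,0]-K[0,2])/K[0,0];b=(uv[:,1]-K[1,2])/K[1,1];r=np.hypot(a,b)+1e-12
    d=np.c_[a/r*np.sin(r),b/r*np.sin(r),np.cos(r)]
    d=d@R.from_euler('xyz',cal["rotation"],degrees=True).as_matrix().T
    return cal["eye"]+d*((z-cal["eye"][2])/d[:,2])[:,None]
E
python3 - <<'E'
from h import *
np.set_printoptions(precision=1,suppress=True)
cal=viewer.get_calibration("wrist"); im=cv2.imread("pics/w1.png")
cv2.imwrite("pics/w1c.png",cv2.resize(im[140:330,230:410],None,fx=4,fy=4,interpolation=cv2.INTER_CUBIC)[:600])
print(cal["eye"],cal["rotation"])
print(castw(cal,[[247,157],[387,157],[257,300],[378,302],[268,315],[366,315]],8))
print(castw(cal,[[279,206],[356,206],[274,222],[360,222]],48))
E
```

```text
[ 654.1 -210.3  246.6] [164.8   0.1 -96.6]
[[ 635.  -152.7    8. ]
 [ 622.4 -261.9    8. ]
 [ 506.8 -138.     8. ]
 [ 491.9 -247.9    8. ]
 [ 489.2 -145.1    8. ]
 [ 478.8 -236.2    8. ]]
[[ 602.9 -178.8   48. ]
 [ 597.  -229.9   48. ]
 [ 592.1 -173.7   48. ]
 [ 585.5 -231.7   48. ]]
```

View pics/w1c.png

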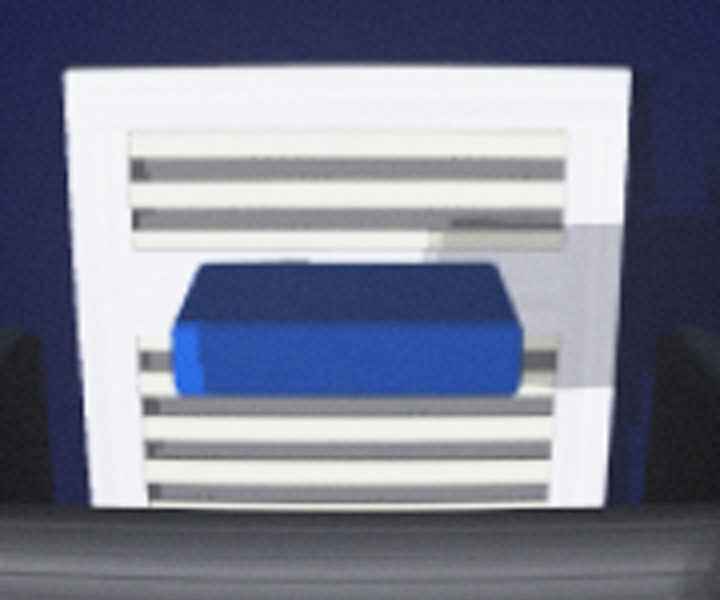

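```bash
python3 - <<'E'
from h import *
np.set_printoptions(precision=1,suppress=True)
cal=viewer.get_calibration("wrist")
p=castw(cal,[[273.3,220.7],[360.3,220.7],[274,238.3],[359.7,238.3]],48);print(p,p.mean(0))
E
```

```text
[[ 593.1 -173.4   48. ]
 [ 586.4 -232.    48. ]
 [ 580.4 -171.8   48. ]
 [ 573.6 -230.7   48. ]] [ 583.4 -202.    48. ]
```

>>> move_arm(
  moves=[
    [[3,0,-0.4],0,1],
    [[5.7,0,-0.4],0,1],
    [[5.7,0,-0.4],0,1],
    [[5.7,0,-0.4],0,-1],
    [[5.7,0,-0.4],0,-1],
    [[5.7,0,-0.4],0,-1],
    [[5.7,0,-0.4],0,-1],
    [[5.7,0,-0.4],0,-1],
    [[5.7,0,-0.4],0,-1],
  ],
  force=15,
)

```text
time_s: 2.82
ee_pos: [585.7, -202.7, 100.1]
ee_rot: [173.5, 89.9, -13.0]
force: [-0.6, 0.5, 6.3]
gripper_width: 60.0
```

```bash
python3 - <<'E'
from h import *
s=status.state();print(s)
E
```

```text
{'time_s': 2.825, 'qpos': array([-2.01547316e+01,  3.20017560e+01,  9.74934126e+01,  1.15478315e-02,
        5.04343476e+01,  7.63343661e+01]), 'qvel': array([-0.01656889,  0.04622548,  0.07279217, -0.02136827,  0.10774888,
       -0.04499747]), 'effort': array([ -0.23207263, -45.30106544, -17.16028333,  -0.16819077,
        -0.39137324,  -0.0492727 ]), 'ee_pos': array([ 585.72964564, -202.68855364,  100.13967392]), 'ee_rot': array([173.54006232,  89.92895576, -12.95638535]), 'force': array([-0.58122751,  0.50273573,  6.28861033]), 'torque': array([ 0.24916383,  0.13609843, -0.04975981]), 'gripper_width': 59.987995026371955}
```

>>> move_arm(
  moves=[
    [[-1,0,0],0,-1],
    [[-2,0,0],0,-1],
    [[-4,0,0],0,-1],
    [[-7,0,0],0,-1],
    [[-10,0,0],0,-1],
    [[-12,0,0],0,-1],
    [[-12,0,0],0,-1],
    [[-12,0,0],0,-1],
  ],
)

```text
time_s: 3.82
ee_pos: [584.7, -202.5, 218.2]
ee_rot: [-10.7, 89.9, 162.8]
force: [-0.6, 0.8, -4.1]
gripper_width: 60.0
```

```bash
python3 - <<'E'
from h import *
s=status.state();print(s["ee_pos"],s["force"],s["torque"],s["gripper_width"])
im=viewer.grab_frame("scene")[:,:,::-1]; cv2.imwrite("pics/s2.png",cv2.resize(im[100:300,130:400],None,fx=2.9,fy=2.9))
cv2.imwrite("pics/w2.png",viewer.grab_frame("wrist")[:,:,::-1])
E
```

```text
[ 584.71971322 -202.45935534  218.21908756] [-0.56847868  0.83930961 -4.08110357] [-0.0105378  -0.08764958  0.01107553] 60.0214716724207
```

View pics/s2.png

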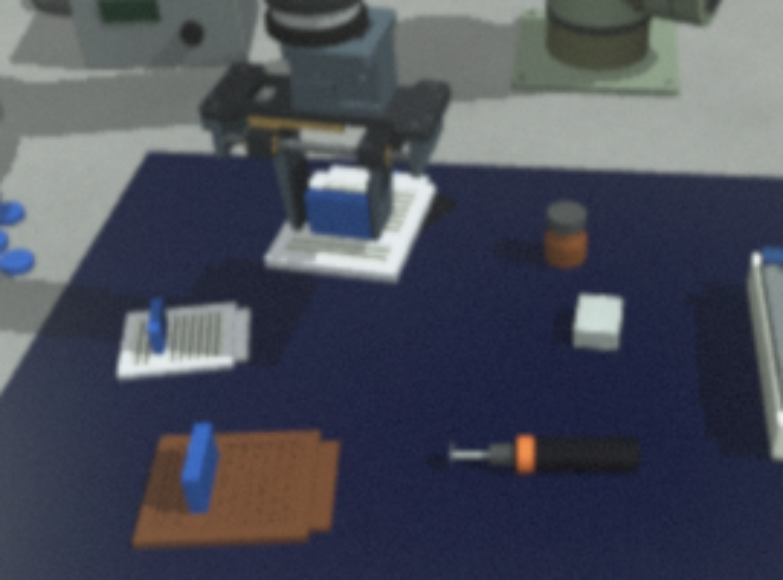

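View pics/w2.png

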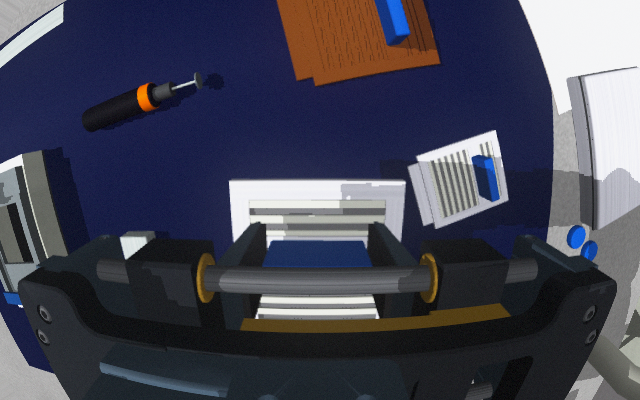

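```bash
python3 - <<'E'
from h import *
np.set_printoptions(precision=1,suppress=True)
cal=viewer.get_calibration("wrist"); im=cv2.imread("pics/w2.png")
cv2.imwrite("pics/w2c.png",cv2.resize(im[160:340,210:430],None,fx=3.6,fy=3.3,interpolation=cv2.INTER_CUBIC))
for z in (120,125,130,135,140,145,150,155,160):
    p=castw(cal,[[230,180.5],[405.5,180.5]],z); print(z,p.ravel(),np.linalg.norm(p[0]-p[1]))
E
```

```text
120 [ 630.  -151.   120.   617.3 -262.   120. ] 111.75354705217427
125 [ 630.7 -152.5  125.   618.4 -260.6  125. ] 108.79605623946134
130 [ 631.5 -154.1  130.   619.5 -259.3  130. ] 105.83856542674837
135 [ 632.2 -155.7  135.   620.6 -257.9  135. ] 102.88107461403544
140 [ 633.  -157.2  140.   621.7 -256.5  140. ] 99.92358380132254
145 [ 633.7 -158.8  145.   622.8 -255.1  145. ] 96.96609298860953
150 [ 634.5 -160.4  150.   623.8 -253.8  150. ] 94.00860217589661
155 [ 635.2 -161.9  155.   624.9 -252.4  155. ] 91.0511113631837
160 [ 636.  -163.5  160.   626.  -251.   160. ] 88.09362055047072
```

View pics/w2c.png

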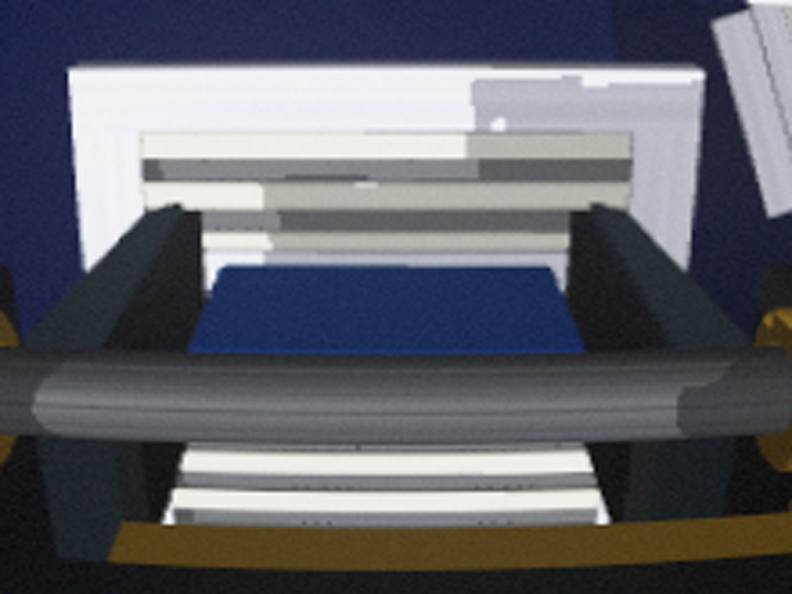

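>>> move_arm(
  moves=[
    [[3,0,0],0,-1],
    [[6,0,0],0,-1],
    [[8.6,0,0],0,-1],
    [[9.6,0,0],0,-1],
    [[9.6,0,0],0,-1],
    [[9.6,0,0],0,-1],
  ],
)

```text
time_s: 4.68
ee_pos: [586.0, -202.9, 124.3]
ee_rot: [164.7, 89.9, -21.7]
force: [-0.9, -0.9, -2.7]
gripper_width: 59.7
```

>>> move_arm(
  moves=[
    [[0,0,0],0,-1],
    [[0,0,0],0,-1],
  ],
  force=7,
)

```text
time_s: 4.92
ee_pos: [585.6, -202.8, 124.0]
ee_rot: [162.7, 89.9, -23.8]
force: [0.0, 0.2, -3.7]
gripper_width: 59.8
```

```bash
cat >>h.py <<'E'
from scipy.optimize import brentq
def look(name):
    s,M=tool();cal=viewer.get_calibration("wrist"); im=viewer.grab_frame("wrist")[:,:,::-1].copy()
    cv2.imwrite(f"pics/{name}.png",im)
    print("ee",s["ee_pos"].round(1),"F",s["force"].round(1),"T",s["torque"].round(3),"w",round(s["gripper_width"],1),"t",s["time_s"])
    cv2.imwrite(f"pics/{name}c.png",cv2.resize(im[100:340,190:450],None,fx=3,fy=2.5,interpolation=cv2.INTER_CUBIC))
def heel_from(uvL,uvR,cal=None,w=110):
    """free end's top edge: height where its two corners are w apart"""
    cal=cal or viewer.get_calibration("wrist")
    f=lambda z:(lambda p:np.linalg.norm(p[0]-p[1])-w)(castw(cal,[uvL,uvR],z))
    z=brentq(f,-50,cal["eye"][2]-20);return castw(cal,[uvL,uvR],z)
E
python3 -c "
from h import *
look('w3')"
```

```text
ee [ 585.6 -202.8  124. ] F [ 0.   0.2 -3.7] T [ 0.009 -0.005 -0.026] w 59.8 t 4.925
```

View pics/w3c.png

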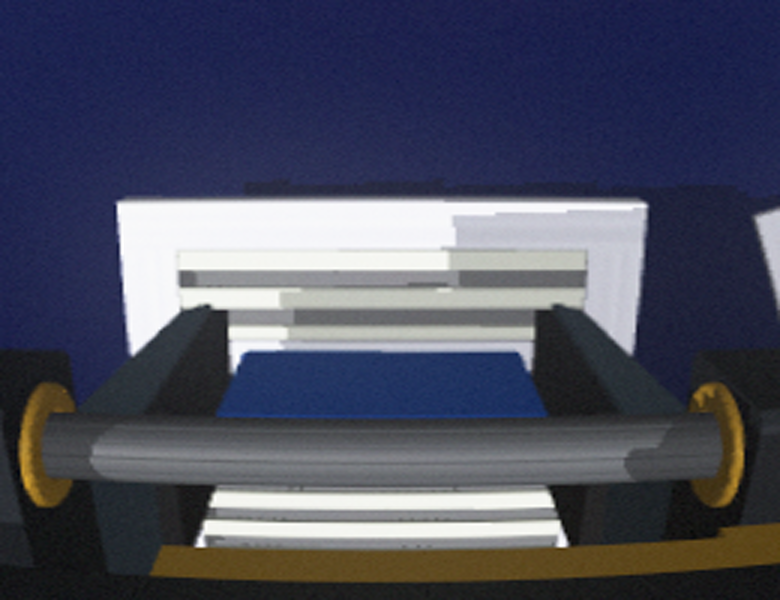

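>>> move_arm(
  moves=[
    [[0,0,0],0,-1],
    [[0,0,0],0,-1],
  ],
  force=4.5,
)

```text
time_s: 5.22
ee_pos: [585.4, -202.7, 123.4]
ee_rot: [155.7, 90.0, -30.8]
force: [1.0, 0.1, -2.5]
gripper_width: 59.9
```

```bash
python3 -c "
from h import *
look('w4')"
```

```text
ee [ 585.4 -202.7  123.4] F [ 1.   0.1 -2.5] T [0.025 0.054 0.021] w 59.9 t 5.225
```

View pics/w4c.png

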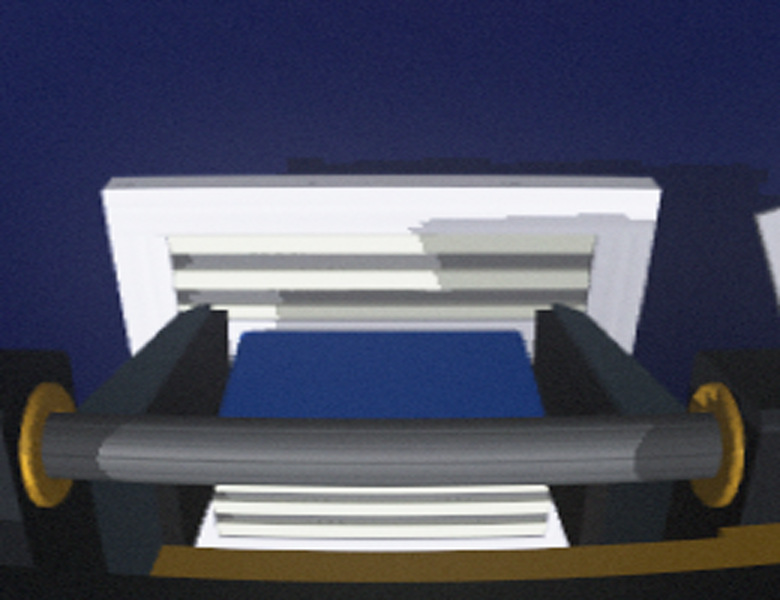

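```bash
python3 -c "
from h import *
np.set_printoptions(precision=1,suppress=True)
print(heel_from([224.7,176],[410,176])); print(heel_from([228.3,171.2],[407.3,171.2]))
cv2.imwrite('pics/s4.png',cv2.resize(viewer.grab_frame('scene')[130:230,190:300,::-1],None,fx=6,fy=6,interpolation=cv2.INTER_CUBIC))
look('w5')
"
```

```text
[[ 636.  -152.5   38.5]
 [ 623.5 -261.8   38.5]]
[[ 637.7 -153.    31.4]
 [ 625.2 -262.3   31.4]]
ee [ 585.5 -202.7  123.4] F [ 0.3 -0.1 -1.7] T [ 0.  0. -0.] w 60.3 t 5.325
```

View pics/s4.png

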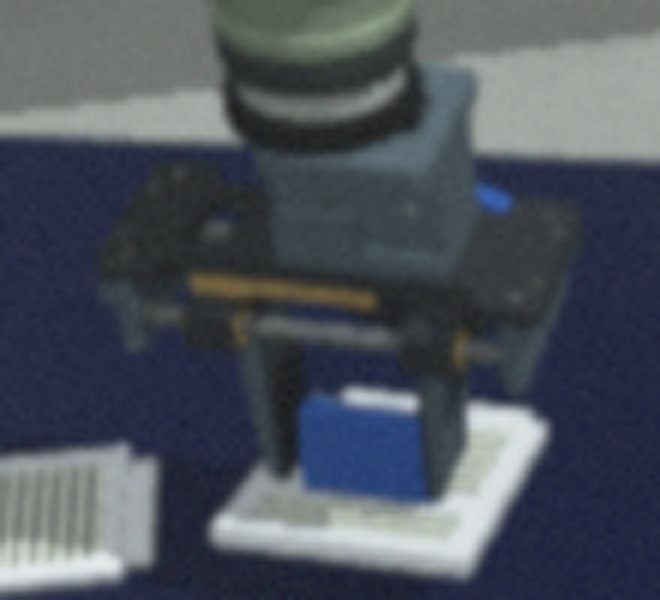

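View pics/w5c.png

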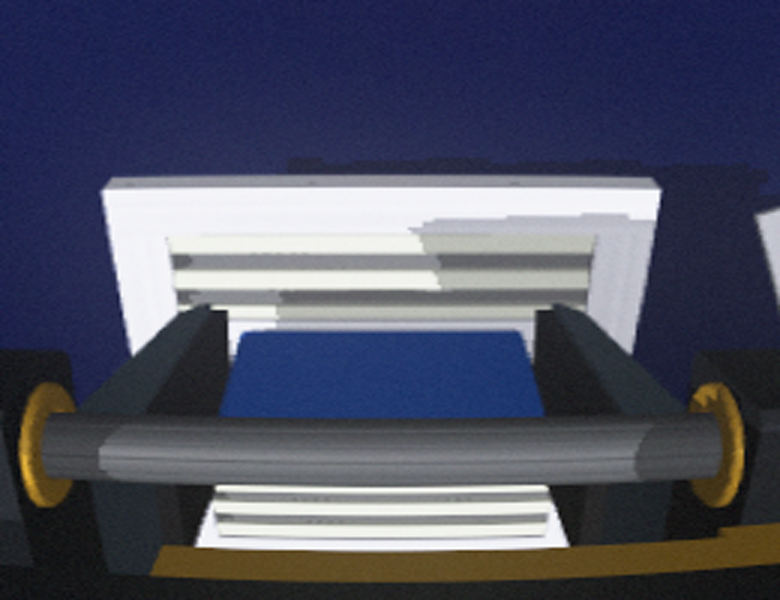

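>>> move_arm(
  moves=[
    [[0,0,0],0,-1],
    [[0,0,0],0,-1],
    [[-2,0,0],0,-1],
    [[-5,0,0],0,-1],
    [[-9,0,0],0,-1],
    [[-12.7,0,0],0,-1],
    [[-12.7,0,0],0,-1],
    [[-12.7,0,0],0,-1],
  ],
  force=30,
)

```text
time_s: 6.38
ee_pos: [584.5, -202.4, 248.5]
ee_rot: [-11.6, 89.8, 161.9]
force: [-0.4, -0.5, -3.8]
gripper_width: 59.6
```

```bash
python3 -c "
from h import *
np.set_printoptions(precision=2,suppress=True)
plan([619,233.2,250],0.5)
look('w6')"
```

```text
turn about tool x rad 3.0197034706337904 deg world -173.01626424832313 q6 76.32593071661354
turn about tool x rad -0.12188918295600257 deg world 6.983735751676875 q6 76.32593071661354
shift cm [ -0.12 -43.67   1.49] ee [ 584.5  -202.37  248.55] tooly -96.48373575167686 F [-0.4  -0.51 -3.79] w 59.56676539762834 t 6.375
ee [ 584.5 -202.4  248.5] F [-0.4 -0.5 -3.8] T [ 0.01 -0.01 -0.04] w 59.6 t 6.375
```

View pics/w6c.png

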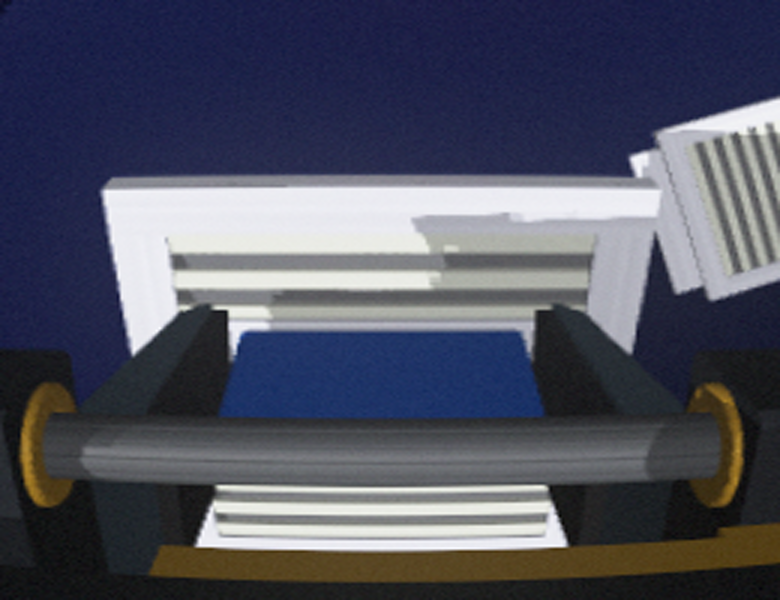

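>>> move_arm(
  moves=[
    [[-0.1,-3,0.3],-0.03,-1],
    [[-0.1,-7,0.5],-0.06,-1],
    [[-0.1,-11,0.7],-0.09,-1],
    [[-0.1,-15,0.9],-0.12,-1],
    [[-0.1,-19,1.1],-0.122,-1],
    [[-0.1,-23,1.3],-0.122,-1],
    [[-0.1,-27,1.5],-0.122,-1],
    [[-0.1,-31,1.5],-0.122,-1],
    [[-0.1,-35,1.5],-0.122,-1],
    [[-0.1,-39,1.5],-0.122,-1],
    [[-0.1,-42,1.5],-0.122,-1],
    [[-0.1,-43.7,1.5],-0.122,-1],
    [[-0.1,-43.7,1.5],-0.122,-1],
    [[-0.1,-43.7,1.5],-0.122,-1],
    [[-0.1,-43.7,1.5],-0.122,-1],
  ],
)

```text
time_s: 8.3
ee_pos: [619.8, 232.0, 251.2]
ee_rot: [68.2, 90.0, -111.4]
force: [-0.1, 0.4, -3.8]
gripper_width: 59.4
```

```bash
python3 -c "
from h import *
np.set_printoptions(precision=2,suppress=True)
plan([619,233.2,178],0.5)
look('w7')
im=viewer.grab_frame('top')[:,:,::-1]
cv2.imwrite('pics/t7.png',cv2.resize(im[130:270,130:260],None,fx=4.2,fy=4.2,interpolation=cv2.INTER_CUBIC))
im=viewer.grab_frame('scene')[:,:,::-1]
cv2.imwrite('pics/s7.png',cv2.resize(im[100:280,340:500],None,fx=3.3,fy=3.3,interpolation=cv2.INTER_CUBIC))
"
```

```text
turn about tool x rad 3.140331654981604 deg world -179.92775010177888 q6 109.11574929865752
turn about tool x rad -0.001260998608189275 deg world 0.07224989822111638 q6 109.11574929865752
shift cm [ 7.32 -0.13  0.08] ee [619.82 231.99 251.24] tooly -89.57224989822112 F [-0.12  0.42 -3.78] w 59.43901945092301 t 8.3
ee [619.8 232.  251.2] F [-0.1  0.4 -3.8] T [ 0.07 -0.02 -0.05] w 59.4 t 8.3
```

View pics/w7.png

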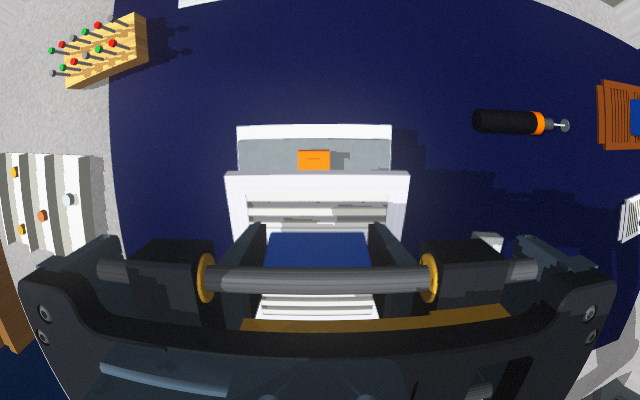

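View pics/s7.png

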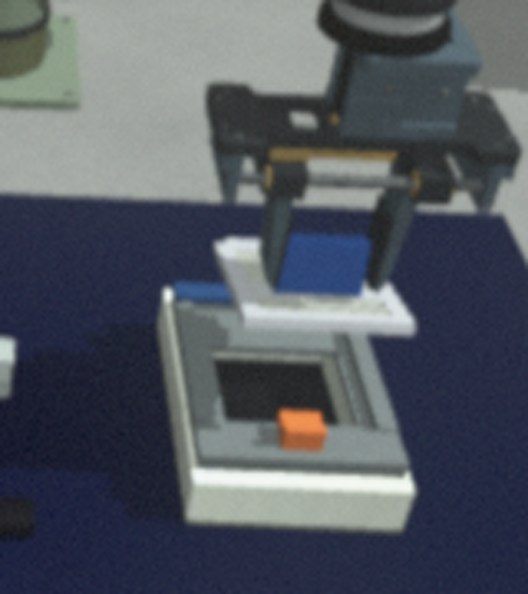

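View pics/t7.png

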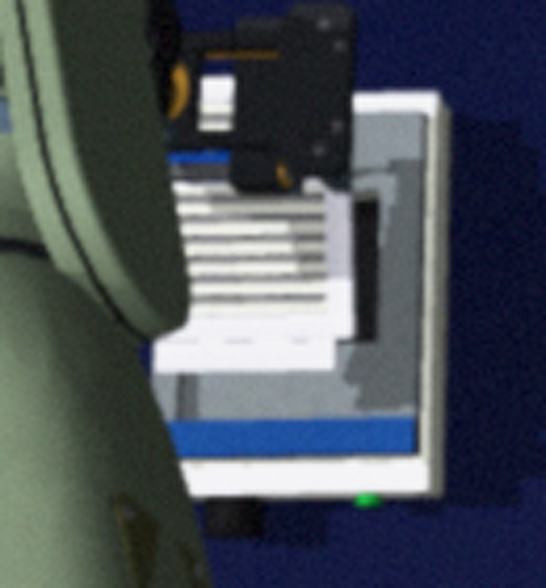

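```bash
python3 -c "
from h import *
np.set_printoptions(precision=1,suppress=True)
cal=viewer.get_calibration('wrist'); im=cv2.imread('pics/w7.png')
h=cv2.cvtColor(sub(im,(225,100,410,200)),cv2.COLOR_BGR2HSV)
o=(h[...,0]<18)&(h[...,1]>150)&(h[...,2]>130)
c=fullpx(big(o)[0],(225,100));print(c.min(0),c.max(0))
m=c[:,1].max()-2
print(castw(cal,[[c[:,0].min(),m],[c[:,0].max(),m],[297.5,150.5],[329.5,150.5]],72))
print('white far rim z50',castw(cal,[[237,126],[391,125.5]],50))
print('grey far z58',castw(cal,[[238,139],[391,138]],58))
print(heel_from([225,174.5],[409.5,174.5]))
cv2.imwrite('pics/w7b.png',cv2.resize(im[100:200,220:415],None,fx=4,fy=4,interpolation=cv2.INTER_CUBIC))
"
```

```text
[297.4 149.8] [329.1 169.2]
[[655.8 250.6  72. ]
 [656.  222.7  72. ]
 [670.6 250.5  72. ]
 [670.8 222.6  72. ]]
white far rim z50 [[693.2 310.1  50. ]
 [694.5 163.1  50. ]]
grey far z58 [[680.9 307.3  58. ]
 [682.7 164.7  58. ]]
[[664.9 288.3 165.6]
 [665.7 178.3 165.6]]
```

View pics/w7b.png

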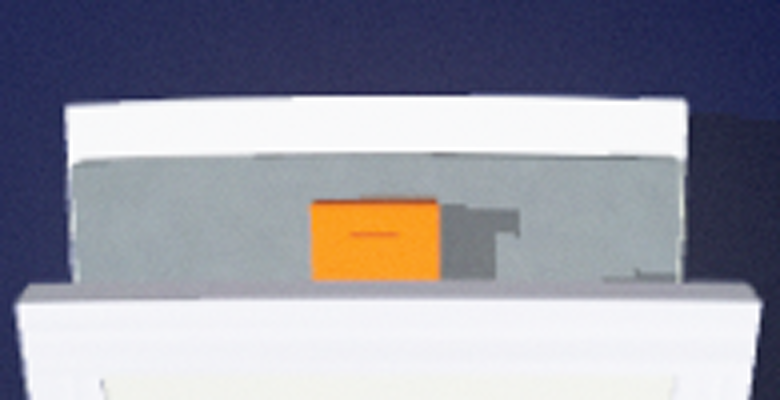

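>>> move_arm(
  moves=[
    [[2,-0.17,0.08],0,-1],
    [[4,-0.17,0.08],0,-1],
    [[5.5,-0.17,0.08],0,-1],
    [[6.4,-0.17,0.08],0,-1],
    [[6.4,-0.17,0.08],0,-1],
    [[6.4,-0.17,0.08],0,-1],
  ],
)

```text
time_s: 9.2
ee_pos: [619.5, 235.1, 188.0]
ee_rot: [-164.7, 89.9, 15.8]
force: [0.1, 0.1, -2.8]
gripper_width: 59.7
```

```bash
python3 -c "
from h import *
look('w8')
im=viewer.grab_frame('top')[:,:,::-1]
cv2.imwrite('pics/t8.png',cv2.resize(im[130:270,130:260],None,fx=4.2,fy=4.2,interpolation=cv2.INTER_CUBIC))
im=viewer.grab_frame('scene')[:,:,::-1]
cv2.imwrite('pics/s8.png',cv2.resize(im[130:280,360:490],None,fx=4,fy=4,interpolation=cv2.INTER_CUBIC))
"
```

```text
ee [619.5 235.1 188. ] F [ 0.1  0.1 -2.8] T [-0.018 -0.002 -0.009] w 59.7 t 9.2
```

View pics/w8c.png

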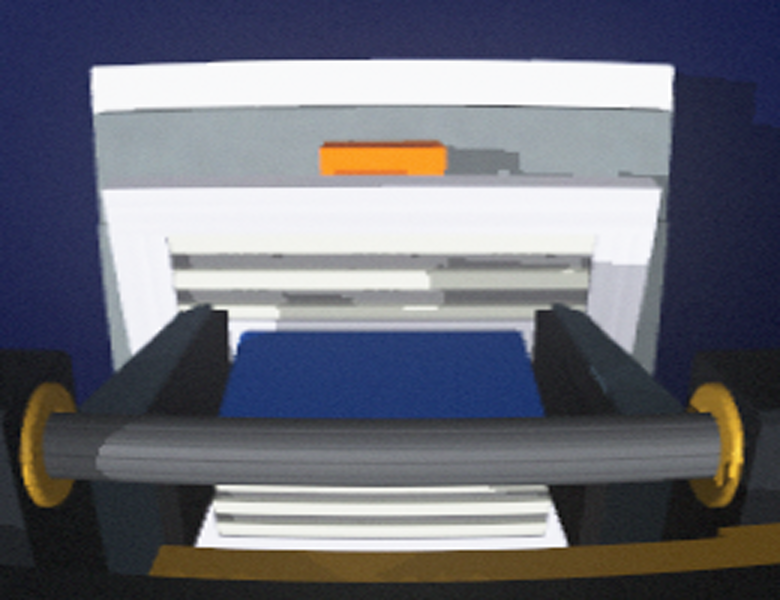

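View pics/s8.png

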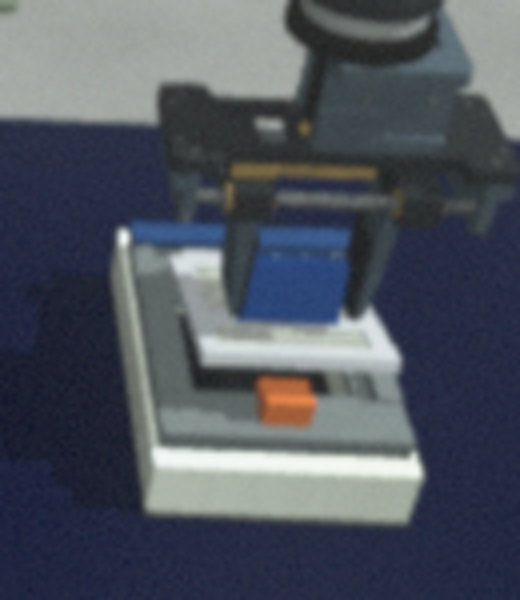

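View pics/t8.png

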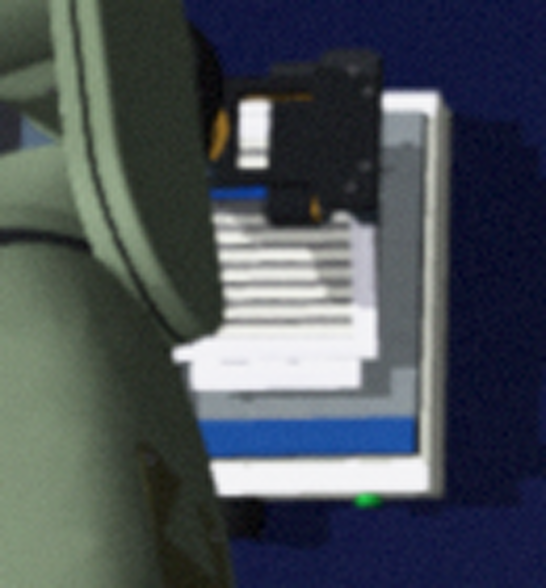

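```bash
python3 -c "
from h import *
np.set_printoptions(precision=1,suppress=True)
cal=viewer.get_calibration('top')
f=lambda u,v:[ (u+.5)/4.2-.5+130,(v+.5)/4.2-.5+130]
print('panel front right',cast(cal,f(377,357),76)); print('tongue tip right',cast(cal,f(360,388),69)); print('lip right end', cast(cal,[f(416,418),f(416,455)],64))
g=lambda u,v:[(u+.5)/5-.5+150,(v+.5)/5-.5+145]
print('left wall top inner',cast(cal,[g(124,135),g(109,425)],58),'foot',cast(cal,[g(148,150),g(133,420)],50))
s=viewer.get_calibration('scene')
k=lambda u,v:[(u+.5)/6-.5+375,(v+.5)/6-.5+175]
print('scene right wall',cast(s,[k(408,110),k(470,325)],58), cast(s,[k(388,112),k(440,325)],50))
"
```

```text
panel front right [[538.6 178.   76. ]]
tongue tip right [[523.  188.2  69. ]]
lip right end [[507.4 158.7  64. ]
 [487.6 158.   64. ]]
left wall top inner [[643.1 291.4  58. ]
 [507.8 290.2  58. ]] foot [[637.9 282.5  50. ]
 [511.  282.1  50. ]]
scene right wall [[505.7 289.5  58. ]
 [643.3 288.7  58. ]] [[497.3 284.   50. ]
 [635.3 280.4  50. ]]
```

>>> move_arm(
  moves=[
    [[0.5,0.05,0],0,-1],
    [[0.9,0.05,0],0,-1],
    [[1.1,0.05,0],0,-1],
    [[1.1,0.05,0],0,-1],
    [[1.1,0.05,0],0,-1],
  ],
)

```text
time_s: 9.98
ee_pos: [619.1, 234.4, 176.3]
ee_rot: [166.4, 90.0, -13.1]
force: [-0.0, 0.1, -3.2]
gripper_width: 59.8
```

```bash
python3 -c "
from h import *
look('w9')
im=viewer.grab_frame('scene')[:,:,::-1]
cv2.imwrite('pics/s9.png',cv2.resize(im[130:280,360:490],None,fx=4,fy=4,interpolation=cv2.INTER_CUBIC))
im=viewer.grab_frame('top')[:,:,::-1]
cv2.imwrite('pics/t9.png',cv2.resize(im[180:270,150:260],None,fx=6,fy=6,interpolation=cv2.INTER_CUBIC))
"
```

```text
ee [619.1 234.4 176.3] F [-0.   0.1 -3.2] T [ 0.026 -0.073 -0.049] w 59.8 t 9.975
```

View pics/w9c.png

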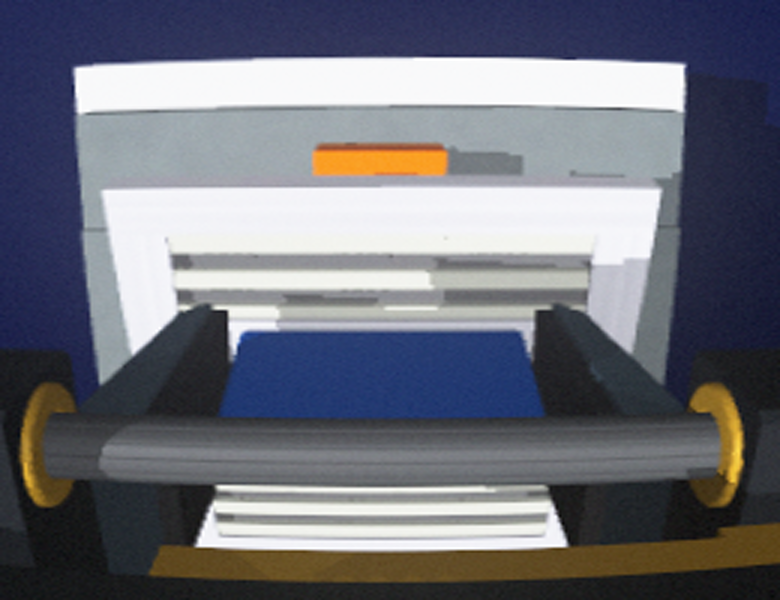

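View pics/t9.png

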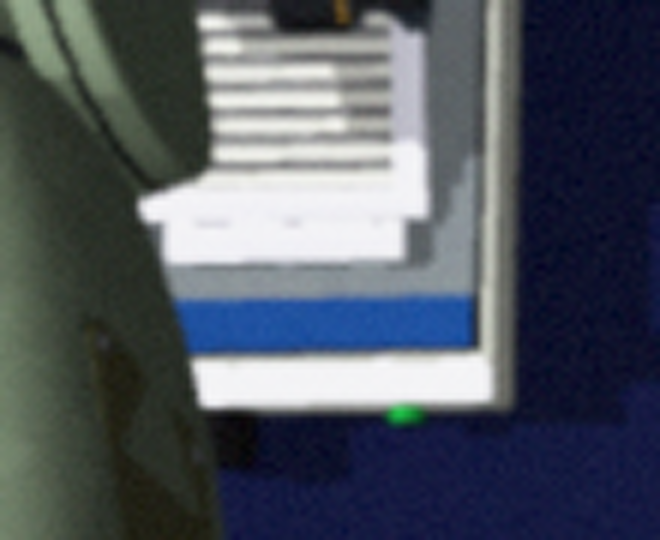

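>>> move_arm(
  moves=[
    [[0.1,0,0],0,-1],
    [[0.2,0,0],0,-1],
    [[0.2,0,0],0,-1],
    [[0.2,0,0],0,-1],
  ],
)

```text
time_s: 10.62
ee_pos: [619.0, 234.4, 174.2]
ee_rot: [99.7, 90.0, -79.8]
force: [0.1, -0.2, -3.6]
gripper_width: 60.1
```

>>> move_arm(
  moves=[
    [[0.05,0,0],0,-1],
    [[0.1,0,0],0,-1],
    [[0.1,0,0],0,-1],
  ],
)

```text
time_s: 11.0
ee_pos: [619.1, 234.4, 173.4]
ee_rot: [176.7, 90.0, -2.8]
force: [0.2, 1.0, -1.6]
gripper_width: 59.3
```

>>> move_arm(
  moves=[
    [[-0.04,0,0.2],0,-1],
    [[-0.04,0,0.5],0,-1],
    [[-0.04,0,0.8],0,-1],
    [[-0.04,0,1.1],0,-1],
    [[-0.04,0,1.4],0,-1],
    [[-0.04,0,1.4],0,-1],
  ],
)

```text
time_s: 11.75
ee_pos: [604.7, 234.3, 173.7]
ee_rot: [37.8, 90.0, -141.7]
force: [-0.3, 0.2, -3.6]
gripper_width: 59.5
```

```bash
python3 -c "
from h import *
look('w10')
im=viewer.grab_frame('scene')[:,:,::-1]
cv2.imwrite('pics/s10.png',cv2.resize(im[130:280,360:490],None,fx=4,fy=4,interpolation=cv2.INTER_CUBIC))
im=viewer.grab_frame('top')[:,:,::-1]
cv2.imwrite('pics/t10.png',cv2.resize(im[180:270,150:260],None,fx=6,fy=6,interpolation=cv2.INTER_CUBIC))
"
```

```text
ee [604.7 234.3 173.7] F [-0.3  0.2 -3.6] T [-0.019 -0.063 -0.031] w 59.5 t 11.75
```

View pics/w10c.png

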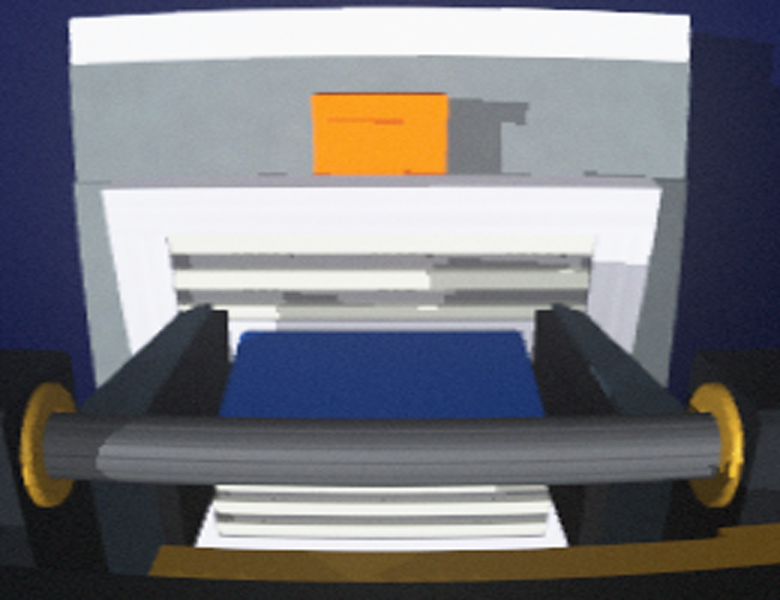

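View pics/t10.png

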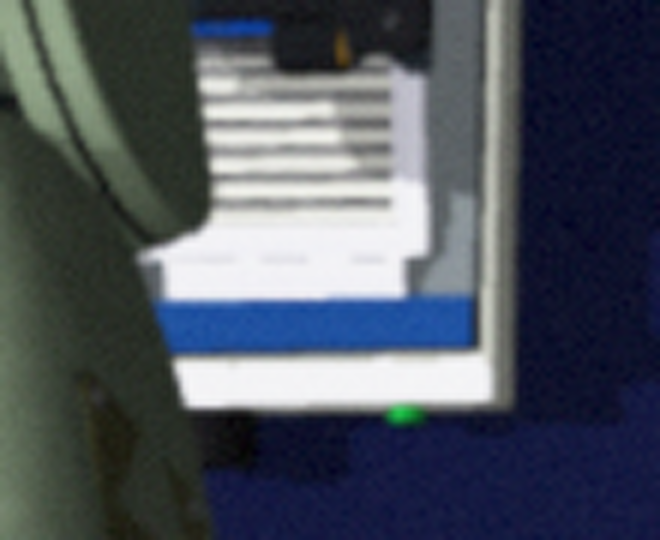

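>>> move_arm(
  moves=[
    [[0,0,0.1],0,-1],
    [[0,0,0.2],0,-1],
    [[0,0,0.3],0,-1],
    [[0,0,0.4],0,-1],
    [[0,0,0.4],0,-1],
  ],
)

```text
time_s: 12.52
ee_pos: [600.9, 234.3, 173.6]
ee_rot: [88.6, 90.0, -90.9]
force: [0.3, -0.1, -3.7]
gripper_width: 59.7
```

>>> move_arm(
  moves=[
    [[0,0,0.1],0,-1],
    [[0,0,0.2],0,-1],
    [[0,0,0.3],0,-1],
    [[0,0,0.3],0,-1],
  ],
)

```text
time_s: 13.02
ee_pos: [597.9, 234.2, 173.6]
ee_rot: [78.9, 90.0, -100.5]
force: [0.4, 0.6, -2.4]
gripper_width: 59.8
```

>>> move_arm(
  moves=[
    [[0,0,0.1],0,-1],
    [[0,0,0.2],0,-1],
    [[0,0,0.2],0,-1],
  ],
)

```text
time_s: 13.4
ee_pos: [595.9, 234.2, 173.6]
ee_rot: [69.2, 90.0, -110.3]
force: [-0.1, 0.9, -3.1]
gripper_width: 59.4
```

```bash
python3 -c "
from h import *
look('w11')
im=viewer.grab_frame('top')[:,:,::-1]
cv2.imwrite('pics/t11.png',cv2.resize(im[180:270,150:260],None,fx=6,fy=6,interpolation=cv2.INTER_CUBIC))
"
```

```text
ee [595.9 234.2 173.6] F [-0.1  0.9 -3.1] T [ 0.053 -0.013 -0.01 ] w 59.4 t 13.4
```

View pics/t11.png

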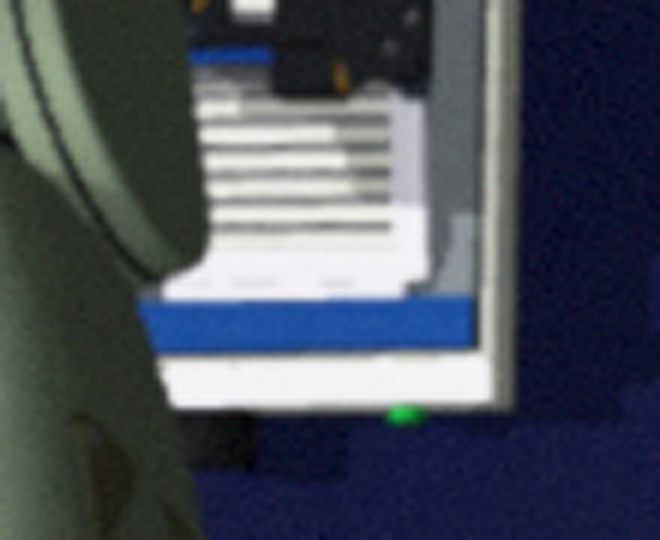

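View pics/w11c.png

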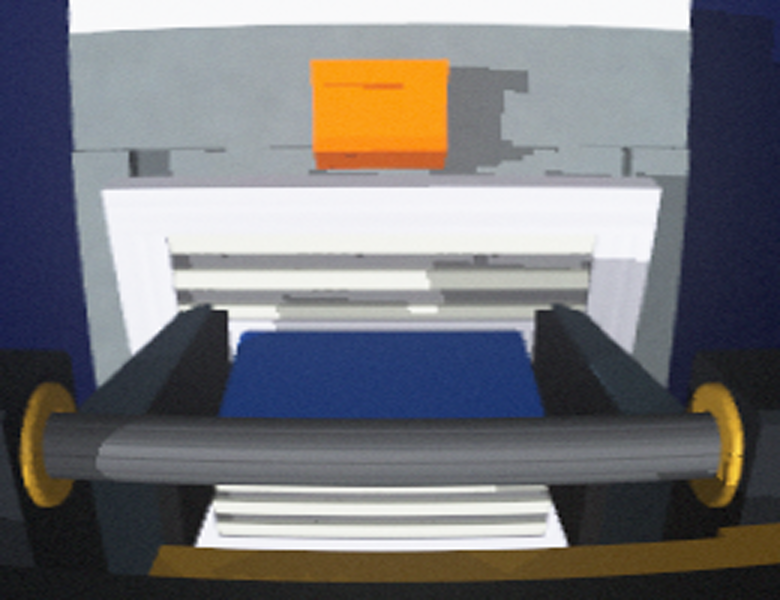

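>>> move_arm(
  moves=[
    [[0,0,0.05],0,-1],
    [[0,0,0.1],0,-1],
    [[0,0,0.1],0,-1],
  ],
)

```text
time_s: 13.88
ee_pos: [595.0, 234.2, 173.6]
ee_rot: [102.7, 90.0, -76.8]
force: [0.0, 0.1, -3.8]
gripper_width: 59.5
```

>>> move_arm(
  moves=[
    [[0,0,0.05],0,-1],
    [[0,0,0.1],0,-1],
    [[0,0,0.1],0,-1],
  ],
)

```text
time_s: 14.25
ee_pos: [594.1, 234.2, 173.7]
ee_rot: [176.6, 90.0, -2.9]
force: [0.6, -0.6, -3.2]
gripper_width: 59.6
```

>>> move_arm(
  moves=[
    [[0,0,0.05],0,-1],
    [[0,0,0.1],0,-1],
    [[0,0,0.1],0,-1],
  ],
)

```text
time_s: 14.62
ee_pos: [593.7, 234.2, 174.0]
ee_rot: [-175.3, 89.9, 5.3]
force: [2.9, 0.5, -2.1]
gripper_width: 59.5
```

>>> move_arm(
  moves=[
    [[0,0,0.05],0,-1],
    [[0,0,0.1],0,-1],
    [[0,0,0.1],0,-1],
  ],
)

```text
time_s: 15.0
ee_pos: [593.3, 234.3, 174.3]
ee_rot: [-174.0, 89.8, 6.5]
force: [4.8, -0.3, -1.8]
gripper_width: 60.1
```

>>> move_arm(
  moves=[
    [[0,0,-0.2],0,-1],
    [[0,0,-0.25],0,-1],
    [[0,0,-0.25],0,-1],
  ],
  force=12,
)

```text
time_s: 15.38
ee_pos: [594.2, 234.3, 173.5]
ee_rot: [0.4, 89.9, -179.1]
force: [1.4, -0.2, -1.2]
gripper_width: 60.0
```

>>> move_arm(
  moves=[
    [[0.1,0,-0.05],0,-1],
    [[0.2,0,-0.1],0,-1],
    [[0.3,0,-0.14],0,-1],
    [[0.4,0,-0.19],0,-1],
    [[0.5,0,-0.24],0,-1],
    [[0.6,0,-0.28],0,-1],
    [[0.7,0,-0.33],0,-1],
    [[0.7,0,-0.33],0,-1],
  ],
)

```text
time_s: 16.38
ee_pos: [597.9, 234.2, 166.5]
ee_rot: [104.3, 90.0, -75.2]
force: [1.4, 0.4, -0.9]
gripper_width: 59.9
```

```bash
python3 -c "
from h import *
look('w12')
im=viewer.grab_frame('scene')[:,:,::-1]
cv2.imwrite('pics/s12.png',cv2.resize(im[130:280,360:490],None,fx=4,fy=4,interpolation=cv2.INTER_CUBIC))
"
```

```text
ee [597.9 234.2 166.5] F [ 1.4  0.4 -0.9] T [ 0.009 -0.225 -0.029] w 59.9 t 16.375
```

View pics/w12c.png

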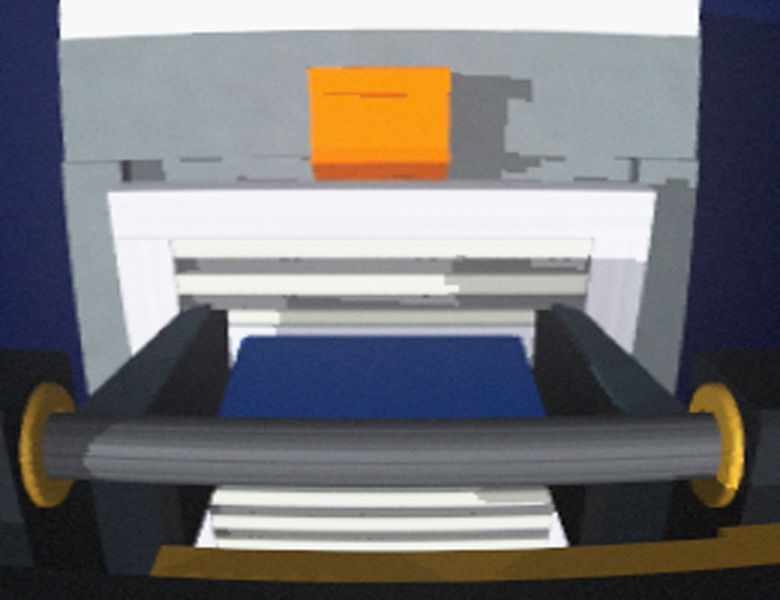

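View pics/s12.png

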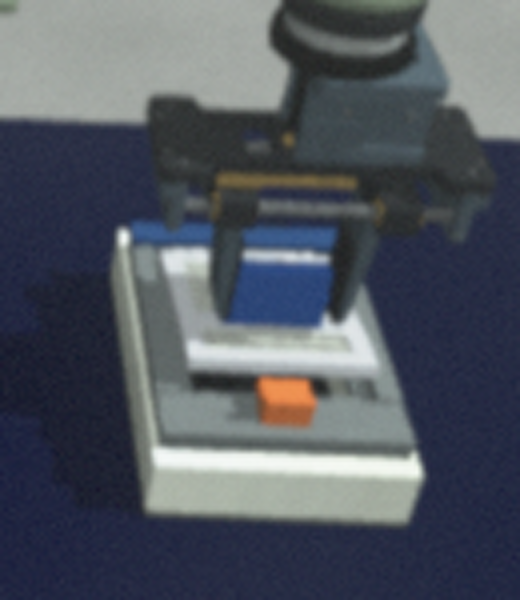

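>>> move_arm(
  moves=[
    [[0.1,0,-0.05],0,-1],
    [[0.2,0,-0.1],0,-1],
    [[0.3,0,-0.14],0,-1],
    [[0.4,0,-0.18],0,-1],
    [[0.4,0,-0.18],0,-1],
  ],
)

```text
time_s: 17.1
ee_pos: [599.6, 234.2, 162.5]
ee_rot: [67.5, 90.0, -112.0]
force: [1.6, 0.2, -1.1]
gripper_width: 60.2
```

>>> move_arm(
  moves=[
    [[0.1,0,-0.04],0,-1],
    [[0.2,0,-0.08],0,-1],
    [[0.2,0,-0.08],0,-1],
  ],
)

```text
time_s: 17.48
ee_pos: [600.3, 234.3, 161.1]
ee_rot: [-140.1, 90.0, 40.4]
force: [-0.3, 0.2, 4.8]
gripper_width: 59.8
```

```bash
python3 -c "
from h import *
look('w13')
"
```

```text
ee [600.3 234.3 161.1] F [-0.3  0.2  4.8] T [-0.072  0.328  0.044] w 59.8 t 17.475
```

View pics/w13c.png

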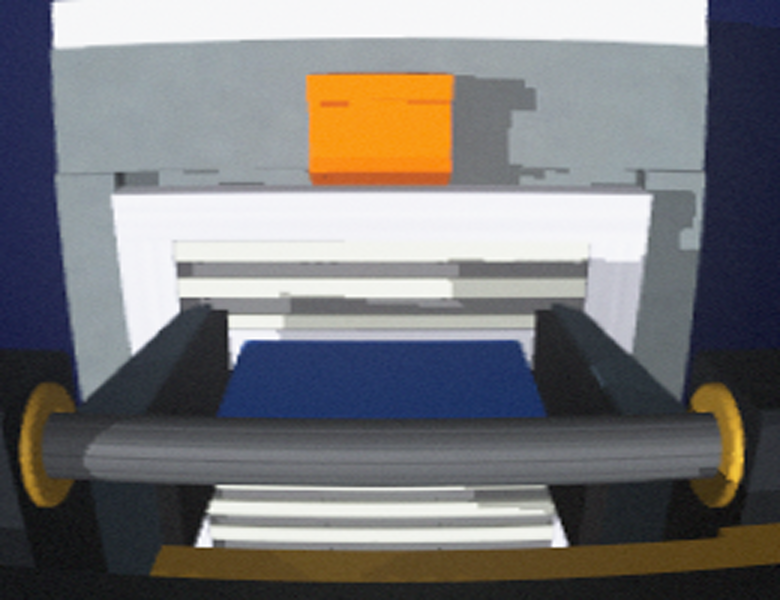

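>>> move_arm(
  moves=[
    [[-0.1,0,-0.05],0,-1],
    [[-0.1,0,-0.05],0,1],
    [[-0.1,0,-0.05],0,1],
    [[-0.1,0,-0.05],0,1],
    [[-0.1,0,-0.05],0,1],
    [[-2,0,-0.05],0,1],
    [[-5,0,-0.05],0,1],
    [[-6,0,-0.05],0,1],
    [[-6,0,-0.05],0,1],
  ],
)

```text
time_s: 18.65
ee_pos: [601.0, 234.3, 221.0]
ee_rot: [-164.6, 89.9, 15.9]
force: [-0.4, 0.8, -0.2]
gripper_width: 91.2
```

```bash
python3 -c "
from h import *
np.set_printoptions(precision=2,suppress=True)
look('w14')
im=viewer.grab_frame('scene')[:,:,::-1]
cv2.imwrite('pics/s14.png',cv2.resize(im[130:280,360:490],None,fx=4,fy=4,interpolation=cv2.INTER_CUBIC))
plan([623,234.2,190],0.5)
"
```

```text
ee [601.  234.3 221. ] F [-0.4  0.8 -0.2] T [ 0.03  0.02 -0.01] w 91.2 t 18.65
turn about tool x rad -3.1415152889386397 deg world 179.9955673320054 q6 109.77773612624584
turn about tool x rad 7.736465115341369e-05 deg world -0.004432667994592521 q6 109.77773612624584
shift cm [ 2.94  0.01 -2.27] ee [600.38 234.08 219.48] tooly -89.4955673320054 F [ 0.02 -0.46 -0.18] w 91.38256639811685 t 18.75
```

View pics/w14.png

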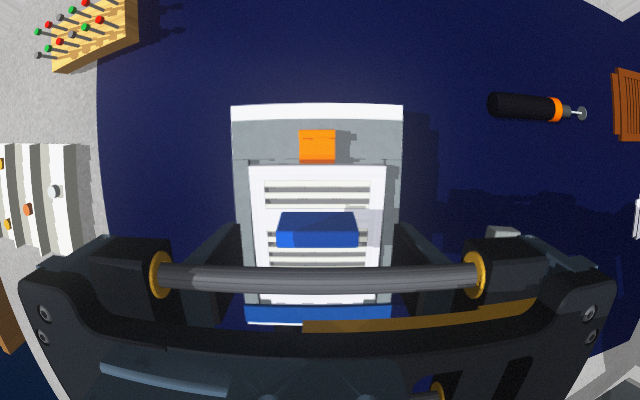

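View pics/s14.png

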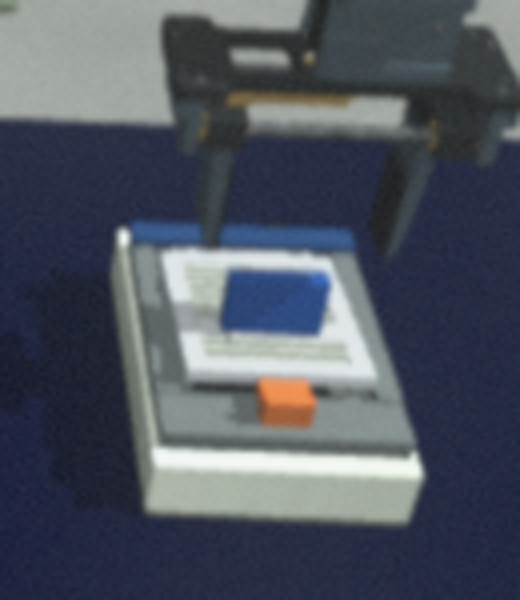

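```bash
python3 -c "
from h import *
np.set_printoptions(precision=1,suppress=True)
cal=viewer.get_calibration('wrist')
im=cv2.imread('pics/w14.png');cv2.imwrite('pics/w14z.png',cv2.resize(im[120:320,220:420],None,fx=3,fy=3,interpolation=cv2.INTER_CUBIC))
print(castw(cal,[[276,231],[358,231],[277,247.5],[357,247.5]],105))
print('heel top',castw(cal,[[249,166.5],[386,166.5]],70))
print('catch',castw(cal,[[299,163],[336,163]],62))
"
```

```text
[[599.7 263.8 105. ]
 [600.2 205.6 105. ]
 [587.  263.5 105. ]
 [587.5 205.6 105. ]]
heel top [[640.9 289.   70. ]
 [641.8 180.1  70. ]]
catch [[642.5 249.5  62. ]
 [642.8 219.6  62. ]]
```

View pics/w14z.png

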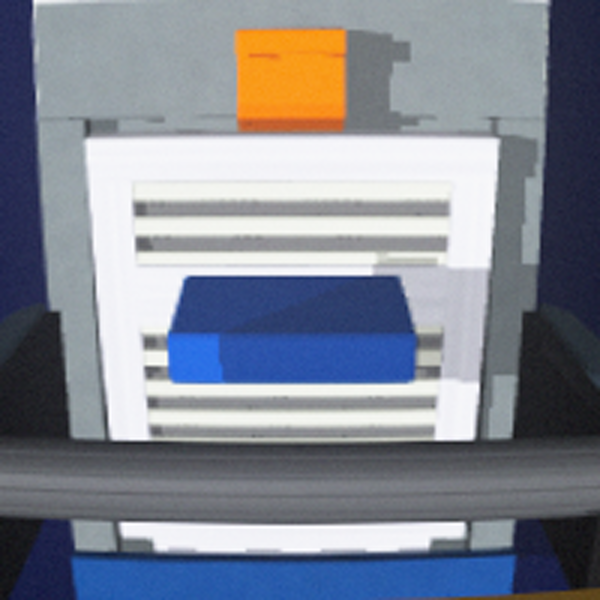

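>>> move_arm(
  moves=[
    [[0,0,-0.5],-0.18,-1],
    [[0,0,-1],-0.36,-1],
    [[0,0,-1.5],-0.54,-1],
    [[0,0,-1.96],-0.72,-1],
    [[0,0,-1.96],-0.9,-1],
    [[0,0,-1.96],-1.08,-1],
    [[0,0,-1.96],-1.26,-1],
    [[0,0,-1.96],-1.44,-1],
    [[0,0,-1.96],-1.571,-1],
    [[2,0,-1.96],-1.571,-1],
    [[4,0,-1.96],-1.571,-1],
    [[5.6,0,-1.96],-1.571,-1],
    [[5.6,0,-1.96],-1.571,-1],
    [[5.6,0,-1.96],-1.571,-1],
  ],
)

```text
time_s: 20.5
ee_pos: [620.8, 234.6, 165.0]
ee_rot: [103.1, 90.0, 13.6]
force: [-0.3, 0.4, 0.0]
gripper_width: 0.4
```

```bash
python3 -c "
from h import *
np.set_printoptions(precision=2,suppress=True)
look('w15');print(tool()[1])
im=viewer.grab_frame('scene')[:,:,::-1]
cv2.imwrite('pics/s15.png',cv2.resize(im[130:280,360:490],None,fx=4,fy=4,interpolation=cv2.INTER_CUBIC))
"
```

```text
ee [620.8 234.6 165. ] F [-0.3  0.4  0. ] T [-0.06 -0.1   0.02] w 0.4 t 20.5
[[ 0.    1.    0.01]
 [ 0.    0.01 -1.  ]
 [-1.    0.   -0.  ]]
```

View pics/w15.png

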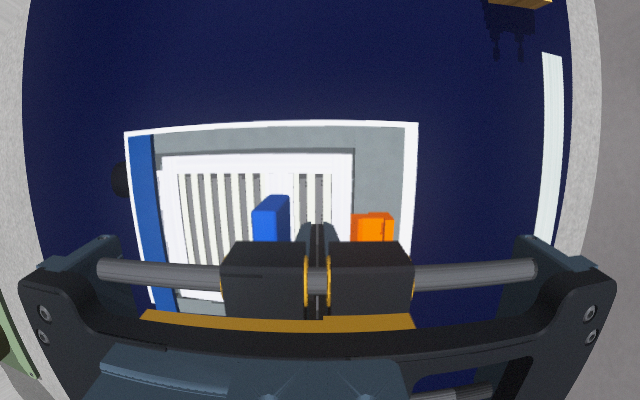

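View pics/s15.png

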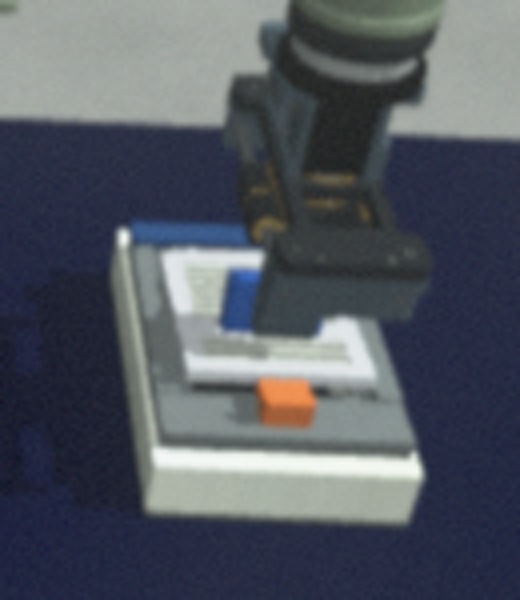

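>>> move_arm(
  moves=[
    [[0.5,0,0],0,-1],
    [[0.9,0,0],0,-1],
    [[1.1,0,0],0,-1],
    [[1.2,0,0],0,-1],
    [[1.2,0,0],0,-1],
    [[1.2,0,0],0,-1],
  ],
)

```text
time_s: 21.35
ee_pos: [620.6, 234.5, 152.7]
ee_rot: [86.2, 90.0, -3.3]
force: [-0.2, 0.1, -0.2]
gripper_width: 0.4
```

>>> move_arm(
  moves=[
    [[0.1,0,0],0,-1],
    [[0.2,0,0],0,-1],
    [[0.2,0,0],0,-1],
  ],
)

```text
time_s: 21.72
ee_pos: [620.4, 234.4, 150.5]
ee_rot: [-57.1, 90.0, -146.6]
force: [-0.1, 0.1, 0.5]
gripper_width: 0.2
```

>>> move_arm(
  moves=[
    [[0.1,0,0],0,-1],
    [[0.2,0,0],0,-1],
    [[0.2,0,0],0,-1],
  ],
)

```text
time_s: 22.1
ee_pos: [620.6, 234.5, 148.9]
ee_rot: [98.6, 90.0, 9.1]
force: [-0.2, -0.5, 1.9]
gripper_width: 0.6
```

>>> move_arm(
  moves=[
    [[0.1,0,0],0,-1],
    [[0.1,0,0],0,-1],
  ],
)

```text
time_s: 22.35
ee_pos: [620.7, 234.5, 147.9]
ee_rot: [106.5, 90.0, 17.1]
force: [-0.0, 0.2, 3.6]
gripper_width: 0.3
```

>>> move_arm(
  moves=[
    [[0.1,0,0],0,-1],
    [[0.2,0,0],0,-1],
    [[0.2,0,0],0,-1],
  ],
)

```text
time_s: 22.72
ee_pos: [620.1, 234.2, 144.8]
ee_rot: [-65.5, 89.9, -155.0]
force: [-0.2, 0.0, -0.6]
gripper_width: 0.1
```

>>> move_arm(
  moves=[
    [[0.1,0,0],0,-1],
    [[0.2,0,0],0,-1],
    [[0.2,0,0],0,-1],
  ],
)

```text
time_s: 23.1
ee_pos: [620.4, 234.4, 143.4]
ee_rot: [-57.8, 90.0, -147.3]
force: [-0.1, -0.1, -0.1]
gripper_width: 0.2
```

>>> move_arm(
  moves=[
    [[0.1,0,0],0,-1],
    [[0.2,0,0],0,-1],
    [[0.3,0,0],0,-1],
    [[0.4,0,0],0,-1],
    [[0.4,0,0],0,-1],
  ],
)

```text
time_s: 23.72
ee_pos: [620.4, 234.4, 139.5]
ee_rot: [-53.7, 90.0, -143.2]
force: [-0.4, 0.2, -1.4]
gripper_width: 0.5
```

```bash
python3 -c "
from h import *
look('w16')
im=viewer.grab_frame('scene')[:,:,::-1]
cv2.imwrite('pics/s16.png',cv2.resize(im[130:280,360:490],None,fx=4,fy=4,interpolation=cv2.INTER_CUBIC))
"
```

```text
ee [620.4 234.4 139.5] F [-0.4  0.2 -1.4] T [-0.021 -0.098 -0.068] w 0.5 t 23.725
```

View pics/w16.png

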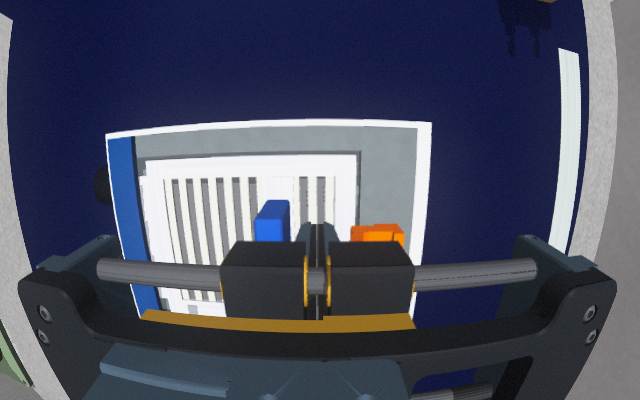

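View pics/s16.png

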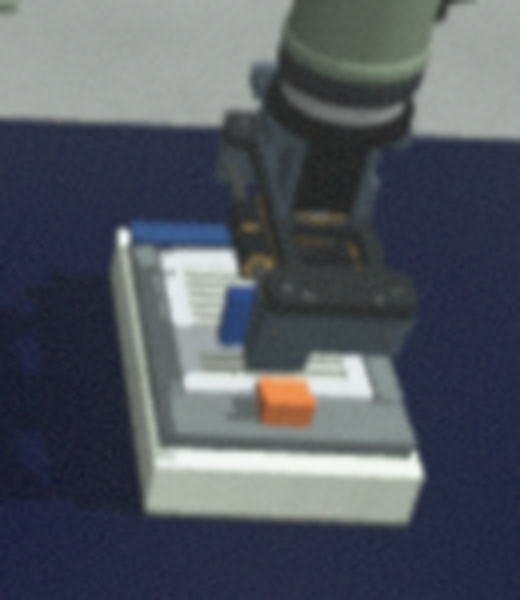

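Cassette now looks flat with the catch over it. I'll press on to feel the seat.

>>> move_arm(
  moves=[
    [[0.1,0,0],0,-1],
    [[0.2,0,0],0,-1],
    [[0.3,0,0],0,-1],
    [[0.3,0,0],0,-1],
  ],
)

```text
time_s: 24.32
ee_pos: [620.5, 234.4, 136.6]
ee_rot: [55.7, 90.0, -33.8]
force: [0.3, -0.8, 0.2]
gripper_width: 0.4
```

>>> move_arm(
  moves=[
    [[0.1,0,0],0,-1],
    [[0.1,0,0],0,-1],
  ],
)

```text
time_s: 24.58
ee_pos: [620.5, 234.4, 136.6]
ee_rot: [97.6, 90.0, 8.1]
force: [-1.1, -0.3, 4.8]
gripper_width: 0.6
```

>>> move_arm(
  moves=[
    [[0.1,0,0],0,-1],
    [[0.1,0,0],0,-1],
  ],
)

```text
time_s: 24.82
ee_pos: [620.5, 234.4, 136.6]
ee_rot: [101.2, 89.9, 11.7]
force: [-2.9, -1.4, 10.0]
gripper_width: 0.7
```

>>> move_arm(
  moves=[
    [[-1,0,0],0,-1],
    [[-4,0,0],0,-1],
    [[-8,0,0],0,-1],
    [[-12,0,0],0,-1],
    [[-16,0,0],0,-1],
    [[-16,0,0],0,-1],
    [[-16,8,0],0,-1],
    [[-16,8,0],0,-1],
  ],
)

```text
time_s: 25.82
ee_pos: [702.2, 234.7, 291.8]
ee_rot: [-59.8, 89.9, -149.3]
force: [-0.4, 0.8, 0.2]
gripper_width: 0.3
```

```bash
python3 -c "
from h import *
look('w17')
for n,b in (('scene',(360,170,490,280)),('top',(130,130,260,270))):
    im=viewer.grab_frame(n)[:,:,::-1]; cv2.imwrite(f'pics/{n}17.png',im)
    cv2.imwrite(f'pics/{n}17c.png',cv2.resize(im[b[1]:b[3],b[0]:b[2]],None,fx=4.2,fy=4.2,interpolation=cv2.INTER_CUBIC))
"
```

```text
ee [702.2 234.7 291.8] F [-0.4  0.8  0.2] T [-0.031 -0.081  0.012] w 0.3 t 25.825
```

View pics/w17.png

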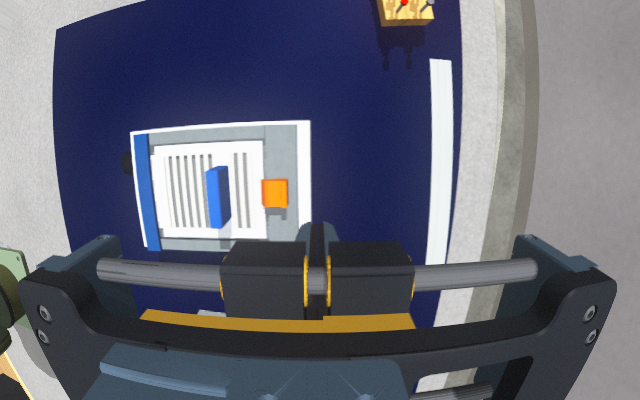

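View pics/scene17c.png

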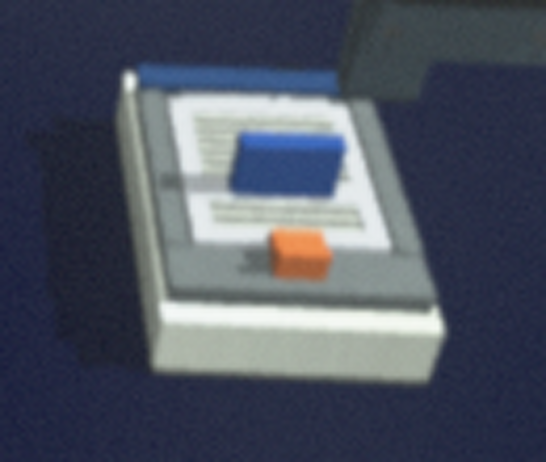

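View pics/top17c.png

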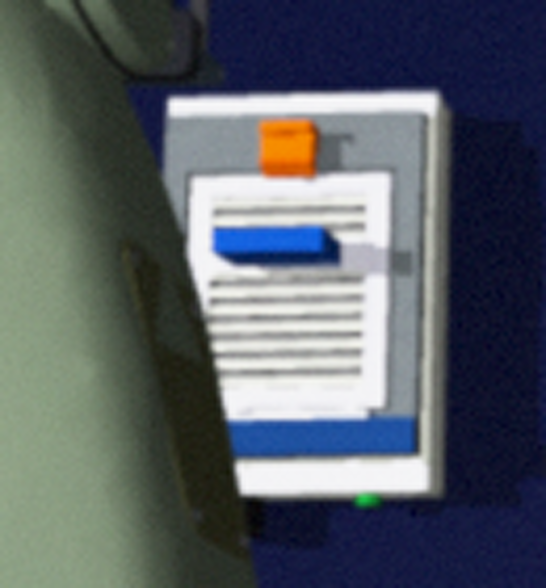

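```bash
python3 -c "
from h import *
np.set_printoptions(precision=1,suppress=True)
cal=viewer.get_calibration('top'); a=cv2.imread('pics/top0.png');b=cv2.imread('pics/top17.png');bb=(150,145,250,200)
for im in (a,b):
    h=cv2.cvtColor(sub(im,bb),cv2.COLOR_BGR2HSV); o=(h[...,0]<18)&(h[...,1]>150)&(h[...,2]>130)
    print(rect(cal,o,bb,72)[1].ravel())
cal=viewer.get_calibration('scene'); a=cv2.imread('pics/scene0.png');b=cv2.imread('pics/scene17.png');bb=(420,215,450,245)
for im in (a,b):
    h=cv2.cvtColor(sub(im,bb),cv2.COLOR_BGR2HSV); o=(h[...,0]<18)&(h[...,1]>150)&(h[...,2]>130)
    print(rect(cal,o,bb,72)[1].ravel())
d=cv2.absdiff(a,b).max(2)
for n,x in (('jar',(310,165,345,200)),('tool',(280,240,355,270)),('tin',(325,198,348,222))): print(n,(d[x[1]:x[3],x[0]:x[2]]>60).sum())
"
```

```text
[637.5 247.7 638.2 217.  670.9 217.7 670.2 248.4]
[638.8 247.8 639.4 217.1 670.9 217.7 670.2 248.4]
[645.1 217.2 683.1 216.5 683.7 247.  645.6 247.7]
[651.5 217.9 682.6 217.3 683.1 245.8 652.  246.4]
jar 0
tool 0
tin 0
```

```bash
python3 -c "
import cv2,numpy as np
o=[]
for n in ('scene0','scene17'):
    im=cv2.imread(f'pics/{n}.png'); o.append(cv2.resize(im[215:250,415:455],None,fx=9,fy=9,interpolation=cv2.INTER_NEAREST))
cv2.imwrite('pics/cmp.png',np.hstack(o))
"
```

```text
(no output)
```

View pics/cmp.png

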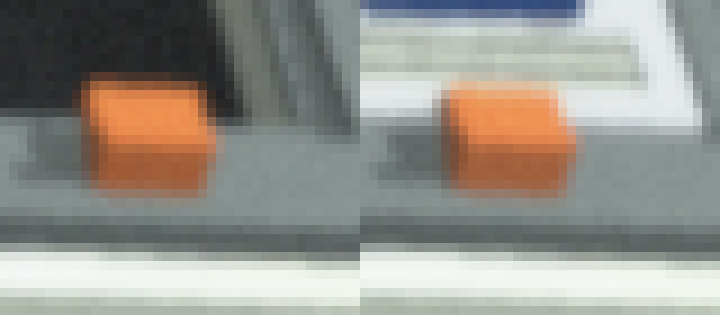

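The two crops show the catch in the same place; the shift in the mask edge is only blending against the now-white background. Handing the job in.

```bash
python3 -c "
from workcell import env,status
print(env.job_done()); print(status.state()['time_s'])"
```

```text
the job is handed in; nothing more can be done
None
the job is handed in; nothing more can be done
```

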